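Register shoe heels against the stops and cure them with the hand lamp

TASK

Put each shoe heel that lies on the bench on the locating plate whose black inlay is its own size, right way up, and push it home against both stops so that its straight edge sits flush on the rear stop and its left flank on the side stop. When all are home and released, take the curing lamp and, from the largest heel to the smallest, aim its beam at the centre of each heel's top, with the lens about 7 cm away, and hold it steady there for three seconds. Then lay the lamp back in its cradle, head the same way as before; all the heels must end up still home (reseat any that gets knocked, before its curing if that is still to come), with the tin, tape roll and brush left where they are.

Things in the scene. Friction and masses are not known exactly. Their poses are not given: they have to be found in the camera images.
- heel_l: Largest heel (may be absent): loose brown leather D, 66 wide, 67 long, 30 mm thick, lying flat. Origin on the underside at the centre of the half-round end (radius 33). x points to its straight edge at x = 34; flat flanks at y = +-33, x = 0 to 34; z up. At the start the straight edge faces away from the robot, within 0.9 rad.
- heel_l_breast (a point): Middle of the straight edge of the largest heel, on its underside: x = 34, y = 0, z = 0 mm in the heel's frame.
- heel_l_top (a point): Centre of the top face of the largest heel, 30 mm above its underside, x = 0.5 mm in the heel's frame: where the lamp is to be aimed.
- heel_m: Second-largest heel (may be absent): loose brown leather D, 56 wide, 59 long, 30 mm thick, lying flat. Origin on the underside at the centre of the half-round end (radius 28). x points to its straight edge at x = 31; flat flanks at y = +-28, x = 0 to 31; z up. At the start the straight edge faces away from the robot, within 0.9 rad.
- heel_m_breast (a point): Middle of the straight edge of the second-largest heel, on its underside: x = 31, y = 0, z = 0 mm in the heel's frame.
- heel_m_top (a point): Centre of the top face of the second-largest heel, 30 mm above its underside, x = 1.5 mm in the heel's frame: where the lamp is to be aimed.
- heel_s: Third-largest heel (may be absent): loose brown leather D, 46 wide, 51 long, 30 mm thick, lying flat. Origin on the underside at the centre of the half-round end (radius 23). x points to its straight edge at x = 28; flat flanks at y = +-23, x = 0 to 28; z up. At the start the straight edge faces away from the robot, within 0.9 rad.
- heel_s_breast (a point): Middle of the straight edge of the third-largest heel, on its underside: x = 28, y = 0, z = 0 mm in the heel's frame.
- heel_s_top (a point): Centre of the top face of the third-largest heel, 30 mm above its underside, x = 2.5 mm in the heel's frame: where the lamp is to be aimed.
- heel_x: Smallest heel (may be absent): loose brown leather D, 36 wide, 43 long, 30 mm thick, lying flat. Origin on the underside at the centre of the half-round end (radius 18). x points to its straight edge at x = 25; flat flanks at y = +-18, x = 0 to 25; z up. At the start the straight edge faces away from the robot, within 0.9 rad.
- heel_x_breast (a point): Middle of the straight edge of the smallest heel, on its underside: x = 25, y = 0, z = 0 mm in the heel's frame.
- heel_x_top (a point): Centre of the top face of the smallest heel, 30 mm above its underside, x = 3.5 mm in the heel's frame: where the lamp is to be aimed.
- plate_l: Fixed plate for the largest heel, 130 (x) x 120 x 8 mm, flush black inlay (66 x 67 D). Steel stops 10 mm above its top: rear, face at x = 45 (y -41 to 59); side, face at y = 45 (x -5 to 45). Origin centre of underside; x to the rear stop (away from robot, within 0.15 rad), y left. Heel home: axes alike, heel_l_breast at x 45, y 12, z 8.
- plate_m: Fixed plate for the second-largest heel, 130 (x) x 120 x 8 mm, flush black inlay (56 x 59 D). Steel stops 10 mm above its top: rear, face at x = 45 (y -41 to 59); side, face at y = 45 (x -5 to 45). Origin centre of underside; x to the rear stop (away from robot, within 0.15 rad), y left. Heel home: axes alike, heel_m_breast at x 45, y 17, z 8.
- plate_s: Fixed plate for the third-largest heel, 130 (x) x 120 x 8 mm, flush black inlay (46 x 51 D). Steel stops 10 mm above its top: rear, face at x = 45 (y -41 to 59); side, face at y = 45 (x -5 to 45). Origin centre of underside; x to the rear stop (away from robot, within 0.15 rad), y left. Heel home: axes alike, heel_s_breast at x 45, y 22, z 8.
- plate_x: Fixed plate for the smallest heel, 130 (x) x 120 x 8 mm, flush black inlay (36 x 43 D). Steel stops 10 mm above its top: rear, face at x = 45 (y -41 to 59); side, face at y = 45 (x -5 to 45). Origin centre of underside; x to the rear stop (away from robot, within 0.15 rad), y left. Heel home: axes alike, heel_x_breast at x 45, y 27, z 8.
- lamp: Loose curing lamp, 0.3 kg, always on: white bar handle 28 mm wide (y), 26 high, x = -100 to 80, with a black round head (44 across, 50 long) at the +x end slanting forward and down, 30 degrees from straight down, lowest point 34 mm below the handle. Origin on the handle's underside near the centre of mass (grip here, across y); x to the head, z up.
- lamp_lens: Centre of the lamp's lens, fixed to the lamp: x = 110, y = 0, z = -23.3 mm in the lamp's frame. Its z axis points out along the beam (forward and down: direction 0.5, 0, -0.866 in the lamp's frame).
- cradle: Fixed lamp cradle: dark base 150 x 80 x 8 mm, two grey posts at x = +-55 (16 along x, 60 wide). The handle rests on both at height 60, between lips 15 higher and 40 apart in y; fingers fit between the posts (94 apart). Origin centre of underside; lamp's head beyond the +x post. At home the lamp's origin is at x = 0, y = 0, z = 60 mm, axes alike.
- polish_tin: Bystander: flat dark shoe-polish tin, 72 mm across, 22 mm high. Origin centre of the underside.
- tape_roll: Bystander: roll of tan edging tape lying flat, 80 mm across, 22 mm high. Origin centre of the underside.
- shoe_brush: Bystander: shoe brush, 50 x 130 x 38 mm. Origin centre of the underside.
Not all that is in view belongs to the job. Leave any purple or turquoise look-alike of the plate_l alone.

How it is judged:
On the way, in this order (a step that is already met when the one before it is completed fails the run):
1. all the heels present lie home against both stops of their own plates, let go (x of heel_l_breast in the frame of plate_l between 0.043 and 0.047 m and y of heel_l_breast in the frame of plate_l between 0.01 and 0.014 m and z of heel_l_breast in the frame of plate_l between 0.005 and 0.011 m and angle between the x axis of heel_l and the x axis of plate_l, either way round below 0.035 rad and angle between each of heel_l, heel_m, heel_s, heel_x's own z axis and vertical below 0.06 rad and contact force between the fingers and heel_l below 0.1 N and linear speed of each of heel_l, heel_m, heel_s, heel_x below 0.02 m/s and x of heel_m_breast in the frame of plate_m between 0.043 and 0.047 m and y of heel_m_breast in the frame of plate_m between 0.015 and 0.019 m and z of heel_m_breast in the frame of plate_m between 0.005 and 0.011 m and angle between the x axis of heel_m and the x axis of plate_m, either way round below 0.035 rad and contact force between the fingers and heel_m below 0.1 N and x of heel_s_breast in the frame of plate_s between 0.043 and 0.047 m and y of heel_s_breast in the frame of plate_s between 0.02 and 0.024 m and z of heel_s_breast in the frame of plate_s between 0.005 and 0.011 m and angle between the x axis of heel_s and the x axis of plate_s, either way round below 0.035 rad and contact force between the fingers and heel_s below 0.1 N and x of heel_x_breast in the frame of plate_x between 0.043 and 0.047 m and y of heel_x_breast in the frame of plate_x between 0.025 and 0.029 m and z of heel_x_breast in the frame of plate_x between 0.005 and 0.011 m and angle between the x axis of heel_x and the x axis of plate_x, either way round below 0.035 rad and contact force between the fingers and heel_x below 0.1 N), for 0.3 s.
2. the lamp's beam is held steady on the centre of the largest heel, which lies home (x of heel_l_breast in the frame of plate_l between 0.043 and 0.047 m and y of heel_l_breast in the frame of plate_l between 0.01 and 0.014 m and z of heel_l_breast in the frame of plate_l between 0.005 and 0.011 m and angle between the x axis of heel_l and the x axis of plate_l, either way round below 0.035 rad and angle between heel_l's own z axis and vertical below 0.06 rad and x of heel_l_top in the frame of lamp_lens between -0.012 and 0.012 m and y of heel_l_top in the frame of lamp_lens between -0.012 and 0.012 m and z of heel_l_top in the frame of lamp_lens between 0.04 and 0.1 m), for 2.5 s.
3. the lamp's beam is held steady on the centre of the second-largest heel, which lies home (x of heel_m_breast in the frame of plate_m between 0.043 and 0.047 m and y of heel_m_breast in the frame of plate_m between 0.015 and 0.019 m and z of heel_m_breast in the frame of plate_m between 0.005 and 0.011 m and angle between the x axis of heel_m and the x axis of plate_m, either way round below 0.035 rad and angle between heel_m's own z axis and vertical below 0.06 rad and x of heel_m_top in the frame of lamp_lens between -0.012 and 0.012 m and y of heel_m_top in the frame of lamp_lens between -0.012 and 0.012 m and z of heel_m_top in the frame of lamp_lens between 0.04 and 0.1 m), for 2.5 s.
4. the lamp's beam is held steady on the centre of the third-largest heel, which lies home (x of heel_s_breast in the frame of plate_s between 0.043 and 0.047 m and y of heel_s_breast in the frame of plate_s between 0.02 and 0.024 m and z of heel_s_breast in the frame of plate_s between 0.005 and 0.011 m and angle between the x axis of heel_s and the x axis of plate_s, either way round below 0.035 rad and angle between heel_s's own z axis and vertical below 0.06 rad and x of heel_s_top in the frame of lamp_lens between -0.012 and 0.012 m and y of heel_s_top in the frame of lamp_lens between -0.012 and 0.012 m and z of heel_s_top in the frame of lamp_lens between 0.04 and 0.1 m), for 2.5 s.
5. the lamp's beam is held steady on the centre of the smallest heel, which lies home (x of heel_x_breast in the frame of plate_x between 0.043 and 0.047 m and y of heel_x_breast in the frame of plate_x between 0.025 and 0.029 m and z of heel_x_breast in the frame of plate_x between 0.005 and 0.011 m and angle between the x axis of heel_x and the x axis of plate_x, either way round below 0.035 rad and angle between heel_x's own z axis and vertical below 0.06 rad and x of heel_x_top in the frame of lamp_lens between -0.012 and 0.012 m and y of heel_x_top in the frame of lamp_lens between -0.012 and 0.012 m and z of heel_x_top in the frame of lamp_lens between 0.04 and 0.1 m), for 2.5 s.
At the end, for the whole second after the job is handed in: Every heel present lies flat on its own plate, edges within 2 mm of both stops and within 2 degrees of square, released and at rest; the lamp rests level in its cradle, head to the +x side, within 20 mm along and 9 mm across (all of step 1 and x of lamp_lens in the frame of cradle above 0.08 m and x of lamp in the frame of cradle between -0.02 and 0.02 m and y of lamp in the frame of cradle between -0.009 and 0.009 m and z of lamp in the frame of cradle between 0.056 and 0.065 m and angle between the x axis of lamp and the x axis of cradle, either way round below 0.15 rad and angle between lamp's own z axis and vertical below 0.08 rad and linear speed of lamp below 0.02 m/s); the robot touches nothing.
It fails at once if the polish tin is pushed more than 3 cm from its place (distance of polish_tin from where it was at the start of the episode above 0.03 m).
It fails at once if the tape roll is pushed more than 3 cm from its place (distance of tape_roll from where it was at the start of the episode above 0.03 m).
It fails at once if the shoe brush is pushed more than 3 cm from its place (distance of shoe_brush from where it was at the start of the episode above 0.03 m).
Of heel_l, heel_m, heel_s, heel_x only 3 to 4 are there at a start; the rules pass over those that are not, and their reading is None.
At some moment in a run one of heel_l, heel_m, heel_s, heel_x may be knocked a few centimetres aside while the robot is not near it.
It also fails if it takes over 210 s, if anything falls off the work surface, if the arm or the gripper's body presses on something with over 40 N, if the wrist force passes 120 N, or if a joint passes its speed limit or range.

ROBOT

A 6-joint arm with a two-finger parallel gripper is mounted at the origin on the work surface. World frame = base frame: x ahead of the robot, y to its left, z up, the work surface at z = 0. Lengths are in m, angles in rad, forces in N, time in s.
With the tool pointing down it reaches from about 0.3 to 0.825 m from the base axis. Payload 5.4 kg.
Tool frame: the origin (TCP) lies at the very end of the fingers, on their centre line; the grasp point (between the pads) lies 19 mm behind it (r.grip_point_offset is the distance from the TCP to the grasp point, in m); y points along the fingers, x is the direction in which the jaws open and shut, and the axes are right-handed (so a half turn about y gives the same grasp; the last joint's range is limited). The gripper opens to 92 mm and grips with 3 to 60 N. Pads are 20 mm wide; open, the fingers measure 128 mm over their backs; the gripper's body (75 mm by 189 mm) begins 69 mm behind the grasp point.
Start: joints at [-1.46, 0.158, 1.597, -0, 1.386, -0.21], TCP at [0.181, -0.546, 0.215] pointing down, gripper open.
Joint ranges: [-2.91, 2.91], [-0.94, 2.29], [0.18, 2.7], [-1.29, 4.43], [0.17, 2.64], [-3, 3]. Speed limits (rad/s): [2.57, 2.57, 3.14, 3.14, 3.14, 3.14].

INTERFACE

Orientations are given as [roll, pitch, yaw] about the fixed x, y, z axes, in that order (R = Rz(yaw) Ry(pitch) Rx(roll)).
In Python, from rig import r, cams gives the robot as it stands. The module is installed in compiled form; this text tells all that it offers.
- The arm moves only by the tool drive_tool, never from a script. Its arguments are lists of equal length, an entry for each row: "delta_pos": the shift along the tool's x, y, z in units of 50 mm (1.0 is 50 mm), a list of three; "turn": the turn, a rotation vector about the tool's x, y, z in units of 6 degrees (1.0 is 6 degrees), a list of three. A call has 1 to 12 rows; each row is the pose to reach, as a shift and turn from the pose commanded when the call began, along the tool's axes at that moment; what a row does not reach only later rows make up. A row lasts 1/8 s, in which the tool goes at most 62.5 mm and 10.7 degrees, less where a joint would pass 70% of its speed; a pose out of reach is approached as far as the arm can. A call with a gripper value outside its range is refused whole. "claw" is the finger opening in mm, from 0 to 91.9, set as the call begins (left out, the last holds). The fingers move at their own pace and stop on an object; "newtons" is the grip in N (left out, the last holds). Time passes only in rows, so rows that repeat a pose let the fingers close. It gives the time, the measured TCP pose, the force and the opening at its end, in the units of the state.
- r.read_state(): the state, without advancing time (a new reading comes with each control period).
- cams.snapshot(name): name is "scene" or "top" or "wrist"; returns the picture (420x560x3 uint8, blue, green, red); there is no depth.
- cams.camera_info(name): a dict with "fx", "fy", "cx", "cy" (pixels), "R" (3x3) and "t" (3): a world point X has camera coordinates R X + t. Camera axes: x right, y down, z forward; pixel columns grow to the right and rows downward; lengths in m; the calibration is good to about 2 mm. A picture is of the moment at which its call begins: read the wrist's pose just before it. camera_info takes no time and is no camera call; for the wrist camera it gives the pose at the moment of the call.
- r.job_done(): hands the job in, once; it reports no verdict.
The state is a dict: "clock": time; "joint_pos": joint angles; "qd": joint speeds; "joint_torque": joint torques, N m; "tool_pos": TCP position; "tcp_rot": TCP orientation; "wrist_force": force on the tool from outside, world axes, zero at the start; "moment": the same for the moment, N m; "opening": opening from 0.0 (shut) to 1.0 (fully open).
Only numpy, scipy, OpenCV 4.12 (cv2) and the standard library are available. Lean on these libraries where they do the work, as an engineer would, in place of code of your own. Each camera call takes 0.05 s, during which the arm holds its last target.

## Working session

There is one attempt and no reset: what is moved stays moved. The work goes in short steps, Python scripts to look and compute and a tool call to move; the robot and the scene stay as the last step left them, time stands still between calls to the robot, and variables do not carry over. Pictures are saved under pics/ and viewed, and the job is handed in when it is done.

Besides the shell and the picture viewer there is one more tool, called after "Request:" by a JSON object that holds its "method" and its "body". drive_tool: Moves the arm, as the interface text tells. Its arguments: {"type":"object","properties":{"delta_pos":{"type":"array","items":{"type":"array","items":{"type":"number"}}},"turn":{"type":"array","items":{"type":"array","items":{"type":"number"}}},"claw":{"type":"number"},"newtons":{"type":"number"}},"required":["delta_pos","turn"]}

```bash
mkdir -p pics; python3 - <<'E'
from rig import r,cams
import cv2
s=r.read_state();print(s)
for n in ("scene","top","wrist"):
    i=cams.camera_info(n);print(n,i)
    cv2.imwrite(f"pics/{n}0.png",cams.snapshot(n))
print(r.grip_point_offset)
E
```

```text
{'clock': 0.0, 'joint_pos': array([-1.46011577e+00,  1.59061293e-01,  1.59820136e+00, -2.80161987e-05,
        1.38619357e+00, -2.10105688e-01]), 'qd': array([ 2.79893730e-03,  1.20962808e-03, -8.15970299e-05, -2.82458051e-03,
        4.54996010e-05,  3.96096871e-04]), 'joint_torque': array([ 2.04579010e-06, -3.85571480e+01, -3.22108734e+01,  7.00135203e-02,
        3.79095110e-02, -1.47682626e-04]), 'tool_pos': array([ 0.18120342, -0.54505175,  0.2136275 ]), 'tcp_rot': array([-1.57043458,  0.00182833, -1.25000458]), 'wrist_force': array([-0.37813292, -0.07653596, -0.36420089]), 'moment': array([ 0.0252979 ,  0.02816454, -0.02422969]), 'opening': 1.001645381401961}
scene {'fx': 391.3436861205843, 'fy': 391.3436861205843, 'cx': 284.1540013203713, 'cy': 206.91120712468492, 'R': array([[ 0.36294249,  0.9317057 ,  0.01404431],
       [ 0.58839372, -0.21746741, -0.77878158],
       [-0.72254106,  0.29091651, -0.62713794]]), 't': array([-0.1963535 , -0.22888631,  1.31154074])}
top {'fx': 460.47694804296214, 'fy': 460.47694804296214, 'cx': 286.0717848748277, 'cy': 206.9379002255274, 'R': array([[ 0.11041911, -0.99387668, -0.00409427],
       [-0.97215302, -0.10714705, -0.20841789],
       [ 0.20670299,  0.02699357, -0.9780313 ]]), 't': array([-0.01637716,  0.52362951,  1.09075645])}
wrist {'fx': 316.6046905105938, 'fy': 316.6046905105938, 'cx': 280.33929389692753, 'cy': 217.16101684710907, 'R': array([[ 0.31577141, -0.94883343, -0.00188385],
       [-0.90844517, -0.30290213,  0.28805845],
       [-0.27389011, -0.08924925, -0.95761098]]), 't': array([-0.57474179, -0.03237306,  0.39147964])}
0.0187
```

View pics/scene0.png

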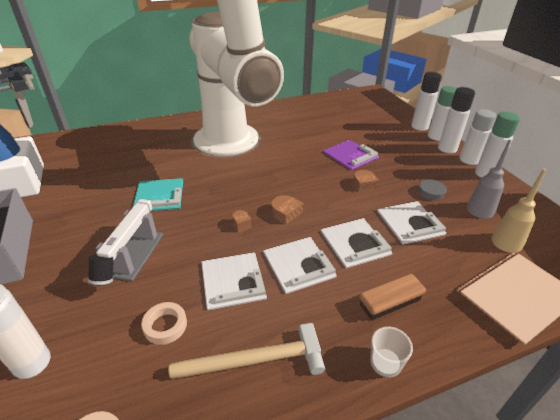

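View pics/top0.png

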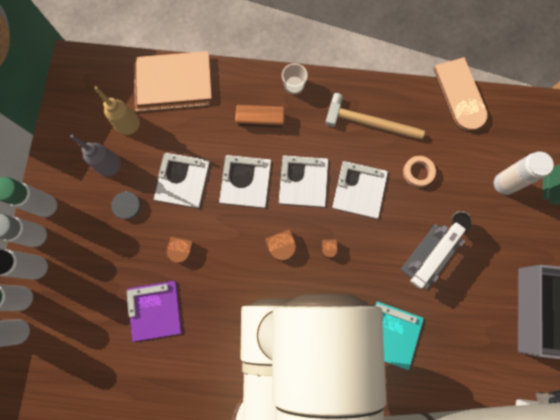

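View pics/wrist0.png

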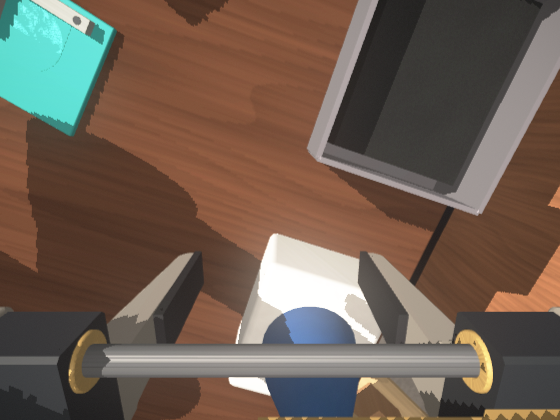

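```bash
python3 - <<'E'
import cv2,numpy as np
t=cv2.imread("pics/top0.png");s=cv2.imread("pics/scene0.png")
a=cv2.resize(t[140:275,140:400],None,fx=3,fy=3,interpolation=cv2.INTER_CUBIC)
cv2.imwrite("pics/topz.png",a)
b=cv2.resize(s[130:310,190:450],None,fx=3,fy=3,interpolation=cv2.INTER_CUBIC)
cv2.imwrite("pics/scz.png",b)
E
```

```text
(no output)
```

View pics/topz.png

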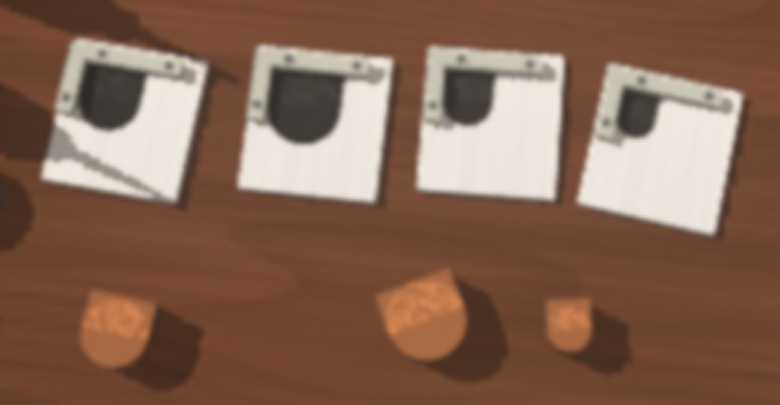

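View pics/scz.png

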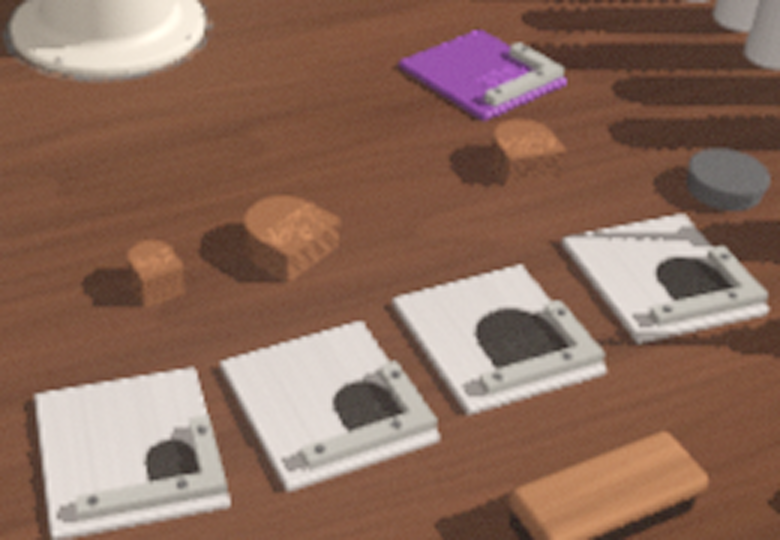

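```bash
cat > h.py <<'E'
from rig import r,cams
import cv2,numpy as np
def ray(info,uv,z):
    uv=np.atleast_2d(np.asarray(uv,float))
    R=info["R"];t=info["t"];C=-R.T@t
    d=np.c_[(uv[:,0]-info["cx"])/info["fx"],(uv[:,1]-info["cy"])/info["fy"],np.ones(len(uv))]@R
    return C+d*((z-C[2])/d[:,2])[:,None]
def proj(info,P):
    q=np.atleast_2d(P)@info["R"].T+info["t"]
    return np.c_[q[:,0]/q[:,2]*info["fx"]+info["cx"],q[:,1]/q[:,2]*info["fy"]+info["cy"]]
def toolR(rpy):
    from scipy.spatial.transform import Rotation as Ro
    return Ro.from_euler("xyz",rpy)
def goto(p,yaw=None):
    """print delta numbers to get from measured pose to TCP p with tool down at yaw"""
    from scipy.spatial.transform import Rotation as Ro
    s=r.read_state();Rm=toolR(s["tcp_rot"])
    d=Rm.inv().apply(np.asarray(p)-s["tool_pos"])/0.05
    if yaw is None: yaw=s["tcp_rot"][2]
    T=Ro.from_euler("xyz",[-np.pi/2,0,yaw])
    w=np.degrees((Rm.inv()*T).as_rotvec())/6
    print("tcp",s["tool_pos"].round(4),"yaw",s["tcp_rot"].round(3),"t",round(s["clock"],2),"F",s["wrist_force"].round(1),"op",round(s["opening"]*91.9,1))
    print("delta",d.round(2),"turn",w.round(2))
E
python3 - <<'E'
from h import *
i=cams.camera_info("top");C=-i["R"].T@i["t"];print("top cam",C)
im=cv2.imread("pics/top0.png")
hsv=cv2.cvtColor(im,cv2.COLOR_BGR2HSV)
for n,(u,v) in dict(M=(179,250),L=(282,245),X=(330,248)).items():
    c=hsv[v-22:v+22,u-22:u+22]
    print(n,hsv[v,u],hsv[v+6,u],hsv[v,u-20])
# white plates
m=cv2.inRange(hsv,(0,0,120),(180,70,255))
k,lab,st,ce=cv2.connectedComponentsWithStats(m)
for j in range(1,k):
    if 500<st[j,4]<4000 and 150<ce[j][1]<230:
        cn=max(cv2.findContours((lab==j).astype(np.uint8),cv2.RETR_EXTERNAL,cv2.CHAIN_APPROX_NONE)[0],key=cv2.contourArea)
        P=ray(i,cn[:,0,:],0.008)[:,:2].astype(np.float32)
        rc=cv2.minAreaRect(P*1000);print(ce[j],rc)
E
```

```text
top cam [0.28539375 0.01038506 1.17586065]
M [ 12 156 194] [ 11 155 168] [ 10 152 111]
L [ 12 156 191] [ 12 155 170] [ 10 148 114]
X [ 11 154 184] [ 11 155 170] [ 11 144 106]
[523.94326241 171.37588652] ((695.9143676757812, -564.5358276367188), (71.97294616699219, 177.75381469726562), 29.451265335083008)
[182.25500527 181.54794521] ((575.9456787109375, 325.6265563964844), (125.52586364746094, 134.79989624023438), 86.03057861328125)
[246.04049494 183.12935883] ((590.3843994140625, 158.04074096679688), (132.85289001464844, 124.29854583740234), 0.15735438466072083)
[304.43740722 182.21969322] ((607.5400390625, 5.474372863769531), (133.0872039794922, 123.47081756591797), 1.824302077293396)
[360.4993078  190.53299492] ((600.901611328125, -143.75962829589844), (123.74884796142578, 134.07827758789062), 82.70275115966797)
```

```bash
python3 - <<'E'
from h import *
i=cams.camera_info("top")
im=cv2.imread("pics/top0.png")
hsv=cv2.cvtColor(im,cv2.COLOR_BGR2HSV)
m=cv2.inRange(hsv,(5,120,140),(20,255,255))
k,lab,st,ce=cv2.connectedComponentsWithStats(m)
for j in range(1,k):
    if st[j,4]>80:
        cn=max(cv2.findContours((lab==j).astype(np.uint8),cv2.RETR_EXTERNAL,cv2.CHAIN_APPROX_NONE)[0],key=cv2.contourArea)
        P=ray(i,cn[:,0,:],0.03)[:,:2].astype(np.float32)
        rc=cv2.minAreaRect(P*1000);print(ce[j].round(0),st[j,4],np.array(rc[0]).round(),np.array(rc[1]).round(),round(rc[2]))
# bystanders
for n,uv,z in [("tin",(126,206),.022),("tape",(420,171),.022),("brush",(260,115),.038),("lampback",(416,283),.086),("lamphead",(459,219),.08),("teal",(395,335),0)]:
    print(n,ray(i,uv,z).round(3))
E
```

```text
[135.  92.] 91 [809. 484.] [118.  10.] 14
[107. 110.] 99 [739. 544.] [50. 23.] 18
[259. 113.] 810 [773. 142.] [ 48. 128.] 4
[384. 123.] 717 [ 783. -184.] [229.  25.] 80
[281. 245.] 628 [428.  44.] [67. 67.] 25
[178. 249.] 475 [389. 299.] [57. 59.] 85
[329. 247.] 223 [437. -76.] [43. 35.] 5
tin [[0.487 0.451 0.022]]
tape [[ 0.662 -0.294  0.022]]
brush [[0.765 0.138 0.038]]
lampback [[ 0.368 -0.281  0.086]]
lamphead [[ 0.533 -0.378  0.08 ]]
teal [[ 0.243 -0.259 -0.   ]]
```

```bash
python3 - <<'E'
from h import *
i=cams.camera_info("wrist");s=r.read_state();Rm=toolR(s["tcp_rot"])
C=-i["R"].T@i["t"];print(C,Rm.inv().apply(C-s["tool_pos"]),Rm.inv().apply(i["R"][2]),Rm.inv().apply(i["R"][0]))
for yaw in (1.57,-1.57,0): 
  pass
goto([0.42,0.10,0.30],-1.571)
E
```

```text
[ 0.25930511 -0.52024262  0.38325145] [ 0.00071254 -0.16936335  0.08199812] [-1.11035775e-04  9.57510822e-01 -2.88397320e-01] [9.99999860e-01 2.55492624e-04 4.63253935e-04]
tcp [ 0.1812 -0.5452  0.2139] yaw [-1.57e+00  1.00e-03 -1.25e+00] t 0.15 F [ 0.3 -0.4  0.2] op 92.1
delta [-10.74  -1.71   8.6 ] turn [-0.    3.07 -0.01]
```

```bash
python3 - <<'E'
from h import *
goto([0.50,0.20,0.25],-1.571)
E
```

```text
tcp [ 0.1812 -0.5452  0.2139] yaw [-1.57e+00  1.00e-03 -1.25e+00] t 0.15 F [ 0.3 -0.4  0.2] op 92.1
delta [-12.13  -0.7   10.75] turn [-0.    3.07 -0.01]
```

Request:
{"method": "drive_tool", "body": {"delta_pos": [[-12.13, -0.7, 10.75], [-12.13, -0.7, 10.75], [-12.13, -0.7, 10.75], [-12.13, -0.7, 10.75], [-12.13, -0.7, 10.75], [-12.13, -0.7, 10.75], [-12.13, -0.7, 10.75], [-12.13, -0.7, 10.75], [-12.13, -0.7, 10.75], [-12.13, -0.7, 10.75], [-12.13, -0.7, 10.75], [-12.13, -0.7, 10.75]], "turn": [[0, 3.07, 0], [0, 3.07, 0], [0, 3.07, 0], [0, 3.07, 0], [0, 3.07, 0], [0, 3.07, 0], [0, 3.07, 0], [0, 3.07, 0], [0, 3.07, 0], [0, 3.07, 0], [0, 3.07, 0], [0, 3.07, 0]]}}

```text
clock: 1.65
tool_pos: [0.4765, 0.1454, 0.247]
tcp_rot: [-1.57, -0.0, -1.571]
wrist_force: [0.5, -1.1, 0.9]
opening: 1.001
```

```bash
python3 - <<'E'
from h import *
goto([0.50,0.20,0.25],-1.571)
E
```

```text
tcp [0.4765 0.1454 0.247 ] yaw [-1.57  -0.    -1.571] t 1.65 F [ 0.5 -1.1  0.9] op 92.0
delta [-1.09 -0.06  0.47] turn [-0. -0.  0.]
```

Request:
{"method": "drive_tool", "body": {"delta_pos": [[-1.1, 0, 0.5], [-1.1, 0, 0.5], [-1.1, 0, 0.5]], "turn": [[0, 0, 0], [0, 0, 0], [0, 0, 0]]}}

```text
clock: 2.02
tool_pos: [0.5007, 0.1978, 0.2466]
tcp_rot: [-1.572, -0.001, -1.571]
wrist_force: [0.5, 0.5, -0.1]
opening: 1.003
```

```bash
cat >> h.py <<'E'
def snap(n,f=None):
    import pickle
    i=cams.camera_info(n);im=cams.snapshot(n)
    if f: cv2.imwrite(f"pics/{f}.png",im);pickle.dump(i,open(f"pics/{f}.pkl","wb"))
    return im,i
E
python3 - <<'E'
from h import *
goto([0.50,0.20,0.25],-1.571)
snap("wrist","w1");snap("top","t1")
E
```

```text
tcp [0.5007 0.1978 0.2466] yaw [-1.572e+00 -1.000e-03 -1.571e+00] t 2.02 F [ 0.5  0.5 -0.1] op 92.1
delta [-0.04 -0.07 -0.01] turn [ 0.01 -0.    0.01]
```

View pics/w1.png

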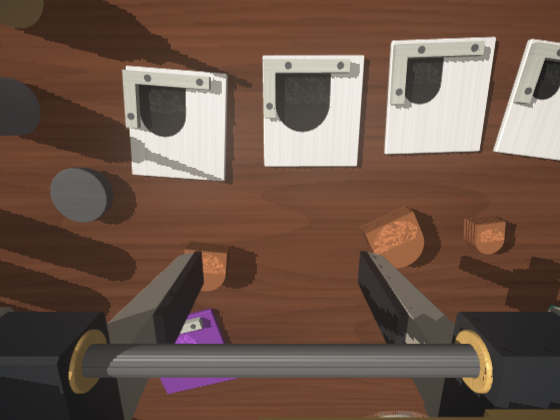

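```bash
cat >> h.py <<'E'
import pickle
SZ=dict(l=(66,67,33,34),m=(56,59,28,31),s=(46,51,23,28),x=(36,43,18,25))
def plates(im,i,c0):
    """c0: approx centres; fits front and right edges -> plate frame (origin xy, yaw); also inlay"""
    hsv=cv2.cvtColor(im,cv2.COLOR_BGR2HSV)
    out={}
    for n,(cx,cy,yw) in c0.items():
        ca,sa=np.cos(yw),np.sin(yw)
        # cast all pixels near
        box=proj(i,[[cx+dx,cy+dy,.008] for dx in(-.1,.1) for dy in(-.1,.1)])
        u0,v0=np.maximum(box.min(0).astype(int),0);u1,v1=np.minimum(box.max(0).astype(int),[559,419])
        uu,vv=np.meshgrid(np.arange(u0,u1),np.arange(v0,v1))
        P=ray(i,np.c_[uu.ravel(),vv.ravel()],.008)[:,:2]-[cx,cy]
        L=np.c_[P[:,0]*ca+P[:,1]*sa,-P[:,0]*sa+P[:,1]*ca]
        h=hsv[vv.ravel(),uu.ravel()]
        white=((h[:,1]<60)&(h[:,2]>120)).reshape(uu.shape)
        X=L[:,0].reshape(uu.shape);Y=L[:,1].reshape(uu.shape)
        cn=max(cv2.findContours(white.astype(np.uint8),cv2.RETR_EXTERNAL,cv2.CHAIN_APPROX_NONE)[0],key=cv2.contourArea)[:,0,:]
        p=np.c_[X[cn[:,1],cn[:,0]],Y[cn[:,1],cn[:,0]]]
        f=p[(abs(p[:,0]+.065)<.012)&(abs(p[:,1])<.045)]
        g=p[(abs(p[:,1]+.060)<.012)&(p[:,0]>-.05)&(p[:,0]<.035)]
        res=[]
        px=np.linalg.norm(p[1:]-p[:-1],axis=1).mean()/2
        for q in(f,g):
            vx,vy,x,y=cv2.fitLine(q.astype(np.float32)*1000,cv2.DIST_HUBER,0,.01,.01).ravel();res.append((vx,vy,x,y))
        a1=np.arctan2(-res[0][0],res[0][1]) ; a1=(a1+np.pi/2)%np.pi-np.pi/2
        a2=np.arctan2(res[1][1],res[1][0]); a2=(a2+np.pi/2)%np.pi-np.pi/2
        fx=res[0][2]-res[0][0]/res[0][1]*res[0][3]
        gy=res[1][3]-res[1][1]/res[1][0]*res[1][2]
        ox,oy=fx/1000+.065-px/2,gy/1000+.060+px/2
        a=(a1+a2)/2
        W=np.array([cx+ca*ox-sa*oy,cy+sa*ox+ca*oy])
        # inlay
        dk=((h[:,2]<95)&(h[:,1]<90)).reshape(uu.shape)&(X>-.04)&(X<.055)&(Y>-.045)&(Y<.055)
        dk=cv2.morphologyEx(dk.astype(np.uint8),cv2.MORPH_OPEN,np.ones((3,3)))
        cs=cv2.findContours(dk,cv2.RETR_EXTERNAL,cv2.CHAIN_APPROX_NONE)[0]
        if cs:
            q=max(cs,key=cv2.contourArea)[:,0,:];q=np.c_[X[q[:,1],q[:,0]],Y[q[:,1],q[:,0]]]
            q=np.c_[q[:,0]-ox,q[:,1]-oy];R2=np.array([[np.cos(a),np.sin(a)],[-np.sin(a),np.cos(a)]]);q=q@R2.T*1000
            inl=(q.min(0).round(1),q.max(0).round(1))
        else: inl=None
        out[n]=(W[0],W[1],yw+a)
        print(n,"origin",W.round(4),"yaw",round(yw+a,4),"a1,a2",np.round([a1,a2],3),"inlay bbox plate mm",inl)
    return out
def heels(im,i,z=.03,zl=130):
    """brown blobs; contour cast on heel top plane"""
    hsv=cv2.cvtColor(im,cv2.COLOR_BGR2HSV)
    m=cv2.inRange(hsv,(5,120,zl),(20,255,255))
    k,lab,st,ce=cv2.connectedComponentsWithStats(m)
    for j in range(1,k):
        if st[j,4]>150:
            cn=max(cv2.findContours((lab==j).astype(np.uint8),cv2.RETR_EXTERNAL,cv2.CHAIN_APPROX_NONE)[0],key=cv2.contourArea)
            P=ray(i,cn[:,0,:],z)[:,:2].astype(np.float32)*1000
            rc=cv2.minAreaRect(P);print("blob",ce[j].round(0),st[j,4],np.array(rc[0]).round(1),np.array(rc[1]).round(1),round(rc[2],1))
E
python3 - <<'E'
from h import *
im=cv2.imread("pics/w1.png");i=pickle.load(open("pics/w1.pkl","rb"))
plates(im,i,dict(m=(.576,.326,-.07),l=(.59,.158,0),s=(.607,.005,.03)))
heels(im,i)
im=cv2.imread("pics/t1.png");i=pickle.load(open("pics/t1.pkl","rb"))
plates(im,i,dict(m=(.576,.326,-.07),l=(.59,.158,0),s=(.607,.005,.03),x=(.6,-.144,-.127)))
heels(im,i)
E
```

```text
m origin [0.5783 0.3262] yaw -0.0725 a1,a2 [-0.001 -0.004] inlay bbox plate mm (array([-13. , -11.7]), array([44.4, 47.6]))
l origin [0.593  0.1602] yaw 0.0012 a1,a2 [0.    0.002] inlay bbox plate mm (array([-20.1, -22. ]), array([44.9, 42.2]))
s origin [0.6107 0.0085] yaw 0.0323 a1,a2 [0.003 0.002] inlay bbox plate mm (array([-4.6, -3. ]), array([45.2, 38.9]))
blob [398. 240.] 2098 [431.1  44.1] [70.5 65.6] 28.1
blob [489. 237.] 822 [437.6 -73.7] [42.7 38.5] 6.8
blob [213. 270.] 820 [389.8 287.1] [31.8 58.3] 84.5
blob [477. 362.] 982 [242.8 -91.3] [121.5  43.8] 17.2
m origin [0.575  0.3379] yaw 0.0434 a1,a2 [0.    0.226] inlay bbox plate mm (array([-31.7, -55.8]), array([28.2, 45.7]))
l origin [0.5898 0.1583] yaw 0.0063 a1,a2 [0.007 0.005] inlay bbox plate mm (array([-39.6, -18.1]), array([51.2, 54.5]))
s origin [0.6068 0.0058] yaw 0.0253 a1,a2 [-0.002 -0.008] inlay bbox plate mm (array([-0. ,  2.3]), array([46.4, 43. ]))
x origin [ 0.6    -0.1432] yaw -0.1259 a1,a2 [0.    0.002] inlay bbox plate mm (array([ 7.6, 12. ]), array([46.8, 41.8]))
blob [109. 108.] 158 [744.3 543.8] [40.  57.7] 79.2
blob [259. 113.] 845 [772.6 142.5] [ 49.4 130.7] 3.9
blob [383. 123.] 768 [ 782.2 -184.3] [228.7  26.2] 80.0
blob [281. 245.] 652 [428.2  43.6] [68.7 68.8] 26.0
blob [329. 247.] 237 [436.6 -76. ] [42.9 35.1] 5.4
```

View pics/t1.png

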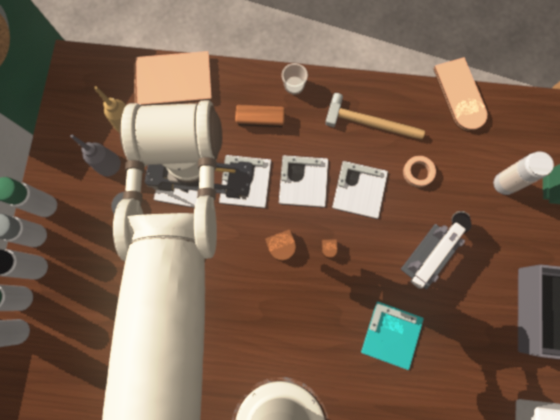

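```bash
python3 - <<'E'
from h import *
goto([0.442,0.0505,0.12],-1.11)
E
```

```text
tcp [0.5008 0.197  0.2471] yaw [-1.571 -0.    -1.573] t 2.12 F [ 0.5 -0.7  0.5] op 91.7
delta [ 2.93  2.54 -1.17] turn [ 0.   -4.42  0.  ]
```

Request:
{"method": "drive_tool", "body": {"delta_pos": [[2.93, 2.54, -1.17], [2.93, 2.54, -1.17], [2.93, 2.54, -1.17], [2.93, 2.54, -1.17], [2.93, 2.54, -1.17], [2.93, 2.54, -1.17]], "turn": [[0, -4.42, 0], [0, -4.42, 0], [0, -4.42, 0], [0, -4.42, 0], [0, -4.42, 0], [0, -4.42, 0]]}}

```text
clock: 2.88
tool_pos: [0.4442, 0.052, 0.1218]
tcp_rot: [-1.568, -0.002, -1.109]
wrist_force: [0.3, 0.5, 0.7]
opening: 1.002
```

```bash
python3 - <<'E'
from h import *
goto([0.442,0.0505,0.12],-1.11)
im,i=snap("wrist","w2")
heels(im,i)
E
```

```text
tcp [0.4442 0.052  0.1218] yaw [-1.568 -0.002 -1.109] t 2.88 F [0.3 0.5 0.7] op 92.1
delta [ 0.01  0.04 -0.05] turn [-0.03  0.01  0.02]
blob [  7. 148.] 733 [397.5 272.9] [45.4 16.3] 12.3
blob [281. 235.] 4898 [428.9  43.3] [67.5 66.2] 26.5
blob [411. 273.] 435 [449.9 -72.7] [17.7 38.2] 6.3
blob [477. 361.] 956 [ 399.3 -188.7] [82.1 30. ] 45.5
blob [511. 415.] 821 [ 356.5 -253.2] [ 12.2 127.3] 26.4
blob [332. 418.] 259 [272.5 -94.6] [ 2.7 93.5] 26.4
```

View pics/w2.png

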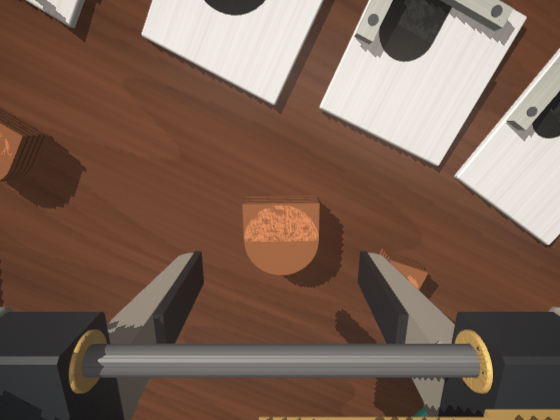

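Request:
{"method": "drive_tool", "body": {"delta_pos": [[0.01, 1.0, -0.05], [0.01, 2.0, -0.05], [0.01, 2.16, -0.05], [0.01, 2.16, -0.05], [0.01, 2.16, -0.05]], "turn": [[0, 0, 0], [0, 0, 0], [0, 0, 0], [0, 0, 0], [0, 0, 0]]}}

```text
clock: 3.55
tool_pos: [0.4429, 0.0501, 0.0142]
tcp_rot: [-1.567, -0.003, -1.108]
wrist_force: [0.9, 1.0, -0.0]
opening: 0.998
```

```bash
python3 - <<'E'
from h import *
goto([0.442,0.0498,0.014],-1.1085)
E
```

```text
tcp [0.4429 0.0501 0.0142] yaw [-1.567 -0.003 -1.108] t 3.55 F [ 0.9  1.  -0. ] op 91.7
delta [-0.    0.   -0.02] turn [-0.04  0.    0.03]
```

Close on it, then see the opening.

Request:
{"method": "drive_tool", "body": {"delta_pos": [[0, 0, 0], [0, 0, 0], [0, 0, 0], [0, 0, 0], [0, 0, 0], [0, 0, 0]], "turn": [[0, 0, 0], [0, 0, 0], [0, 0, 0], [0, 0, 0], [0, 0, 0], [0, 0, 0]], "claw": 55, "newtons": 20}}

```text
clock: 4.3
tool_pos: [0.4408, 0.0501, 0.0124]
tcp_rot: [-1.57, -0.0, -1.109]
wrist_force: [-1.7, -0.5, 6.1]
opening: 0.719
```

```bash
python3 - <<'E'
from h import *
goto([0.442,0.0498,0.09],-1.1085)
# plate l home: grasp point heel x=15 -> plate x=45-19=26, y=12
def pp(o,q): 
    a=o[2];return np.array([o[0]+np.cos(a)*q[0]-np.sin(a)*q[1],o[1]+np.sin(a)*q[0]+np.cos(a)*q[1]])
o=(.593,.160,.001)
print(pp(o,(.026,.012)))
E
```

```text
tcp [0.4408 0.0501 0.0124] yaw [-1.57  -0.    -1.109] t 4.3 F [-1.7 -0.5  6.1] op 66.1
delta [ 0.02 -1.55  0.02] turn [-0. -0.  0.]
[0.61898799 0.17202599]
```

Request:
{"method": "drive_tool", "body": {"delta_pos": [[0, 0, 0], [0, -0.1, 0], [0, -0.1, 0], [0, -0.1, 0]], "turn": [[0, 0, 0], [0, 0, 0], [0, 0, 0], [0, 0, 0]], "claw": 76}}

```text
clock: 4.8
tool_pos: [0.4405, 0.0502, 0.0169]
tcp_rot: [-1.571, -0.0, -1.109]
wrist_force: [-0.6, 0.7, 0.0]
opening: 0.83
```

Request:
{"method": "drive_tool", "body": {"delta_pos": [[0, 0, 0], [0, 0, 0], [0, 0, 0], [0, 0, 0]], "turn": [[0, 0, 0], [0, 0, 0], [0, 0, 0], [0, 0, 0]], "claw": 55}}

```text
clock: 5.3
tool_pos: [0.4404, 0.0502, 0.0169]
tcp_rot: [-1.571, 0.0, -1.109]
wrist_force: [0.2, -0.1, -0.1]
opening: 0.719
```

```bash
python3 - <<'E'
from h import *
goto([0.612,0.166,0.09],-1.57)
E
```

```text
tcp [0.4404 0.0502 0.0169] yaw [-1.571  0.    -1.109] t 5.3 F [ 0.2 -0.1 -0.1] op 66.1
delta [-0.54 -1.46  4.1 ] turn [ 0.    4.41 -0.  ]
```

Request:
{"method": "drive_tool", "body": {"delta_pos": [[0, -1.0, 0], [-0.1, -1.46, 0.8], [-0.54, -1.46, 4.1], [-0.54, -1.46, 4.1], [-0.54, -1.46, 4.1], [-0.54, -1.46, 4.1], [-0.54, -1.46, 4.1]], "turn": [[0, 0, 0], [0, 1, 0], [0, 4.41, 0], [0, 4.41, 0], [0, 4.41, 0], [0, 4.41, 0], [0, 4.41, 0]]}}

```text
clock: 6.18
tool_pos: [0.6107, 0.1654, 0.0891]
tcp_rot: [-1.573, -0.0, -1.57]
wrist_force: [0.2, 0.5, -1.9]
opening: 0.714
```

```bash
python3 - <<'E'
from h import *
goto([0.612,0.166,0.0265],-1.57)
im,i=snap("wrist","w3")
E
```

```text
tcp [0.6107 0.1654 0.0891] yaw [-1.573 -0.    -1.57 ] t 6.17 F [ 0.2  0.5 -1.9] op 65.6
delta [-0.01  1.25  0.03] turn [ 0.02 -0.    0.  ]
```

View pics/w3.png

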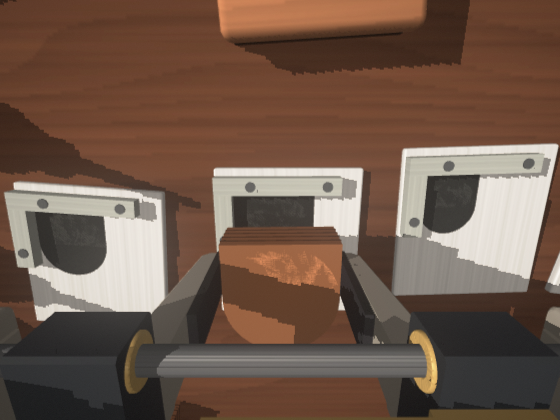

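```bash
python3 - <<'E'
from h import *
i=pickle.load(open("pics/w3.pkl","rb"))
print("rear stop inner",ray(i,[[260,196],[320,196]],.018)[:,:2], "side stop inner",ray(i,[[232,215]],.018)[:,:2])
print("heel top edge",ray(i,[[220,246],[341,246]],.102)[:,:2],"bottom",ray(i,[[223,228],[338,228]],.072)[:,:2])
im=cv2.imread("pics/w3.png");cv2.imwrite("pics/w3z.png",cv2.resize(im[160:260,200:380],None,fx=4,fy=4,interpolation=cv2.INTER_CUBIC))
E
```

```text
rear stop inner [[0.6375725  0.18062665]
 [0.63761973 0.13398317]] side stop inner [[0.62214443 0.20306283]]
heel top edge [[0.62988765 0.19681269]
 [0.62995397 0.13261304]] bottom [[0.62972366 0.20043147]
 [0.62979694 0.1289719 ]]
```

View pics/w3z.png

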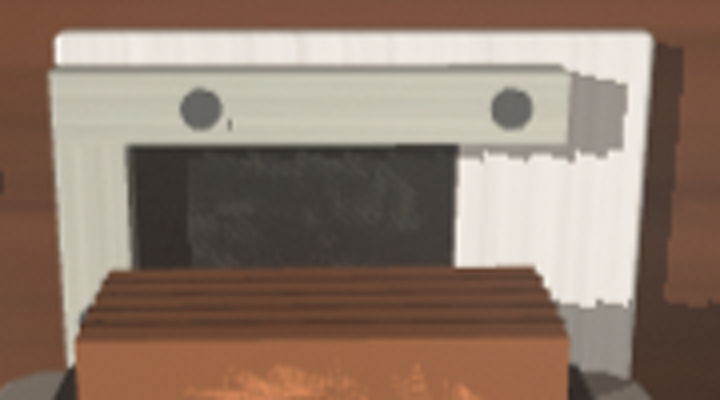

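Request:
{"method": "drive_tool", "body": {"delta_pos": [[0, 0.9, 0], [0, 1.15, 0], [0, 1.22, 0], [0, 1.25, 0], [0, 1.25, 0]], "turn": [[0, 0, 0], [0, 0, 0], [0, 0, 0], [0, 0, 0], [0, 0, 0]]}}

```text
clock: 6.85
tool_pos: [0.613, 0.1658, 0.0289]
tcp_rot: [-1.569, 0.0, -1.57]
wrist_force: [0.1, 0.0, -2.4]
opening: 0.716
```

Request:
{"method": "drive_tool", "body": {"delta_pos": [[0, 0, 0.05], [0, 0, 0.1], [0, 0, 0.14], [0, 0, 0.17], [0, 0, 0.2], [0, 0, 0.2]], "turn": [[0, 0, 0], [0, 0, 0], [0, 0, 0], [0, 0, 0], [0, 0, 0], [0, 0, 0]], "newtons": 6}}

```text
clock: 7.6
tool_pos: [0.6198, 0.1659, 0.0269]
tcp_rot: [-1.576, -0.0, -1.57]
wrist_force: [-7.7, -0.0, 3.0]
opening: 0.715
```

Request:
{"method": "drive_tool", "body": {"delta_pos": [[-0.05, 0, 0], [-0.08, 0.02, 0], [-0.1, 0.02, 0], [-0.1, 0.02, 0]], "turn": [[0, 0, 0], [0, 0, 0], [0, 0, 0], [0, 0, 0]]}}

```text
clock: 8.1
tool_pos: [0.6199, 0.1696, 0.0253]
tcp_rot: [-1.576, -0.002, -1.57]
wrist_force: [-5.1, -3.9, -0.8]
opening: 0.718
```

Request:
{"method": "drive_tool", "body": {"delta_pos": [[-0.03, 0, 0], [-0.05, 0, 0], [-0.05, 0, 0]], "turn": [[0, 0, 0], [0, 0, 0], [0, 0, 0]]}}

```text
clock: 8.48
tool_pos: [0.6199, 0.1712, 0.0253]
tcp_rot: [-1.576, -0.004, -1.57]
wrist_force: [-5.8, -7.7, 0.2]
opening: 0.717
```

Request:
{"method": "drive_tool", "body": {"delta_pos": [[-0.03, 0, 0], [-0.05, 0, 0], [-0.05, 0, 0]], "turn": [[0, 0, 0], [0, 0, 0], [0, 0, 0]]}}

```text
clock: 8.85
tool_pos: [0.6199, 0.172, 0.0253]
tcp_rot: [-1.577, -0.006, -1.57]
wrist_force: [-5.6, -12.7, 0.8]
opening: 0.734
```

Request:
{"method": "drive_tool", "body": {"delta_pos": [[0, 0, 0], [0.03, 0, 0], [0.03, 0, 0], [0.03, -0.5, 0], [0.03, -1.5, 0], [0.03, -2.6, -0.5], [0.03, -2.6, -1.0], [0.03, -2.6, -1.0]], "turn": [[0, 0, 0], [0, 0, 0], [0, 0, 0], [0, 0, 0], [0, 0, 0], [0, 0, 0], [0, 0, 0], [0, 0, 0]], "claw": 80}}

```text
clock: 9.85
tool_pos: [0.5714, 0.1747, 0.1573]
tcp_rot: [-1.57, 0.0, -1.57]
wrist_force: [0.8, -0.1, -0.0]
opening: 0.871
```

```bash
python3 - <<'E'
from h import *
goto([0.57,0.17,0.15],-1.57)
im,i=snap("wrist","w4");snap("top","t4")
c=(slice(100,300),slice(180,380))
cv2.imwrite("pics/w4z.png",cv2.resize(im[c],None,fx=3,fy=3,interpolation=cv2.INTER_CUBIC))
E
```

```text
tcp [0.5714 0.1747 0.1573] yaw [-1.57  0.   -1.57] t 9.85 F [ 0.8 -0.1 -0. ] op 80.1
delta [ 0.09  0.15 -0.03] turn [-0.01  0.   -0.  ]
```

View pics/w4z.png

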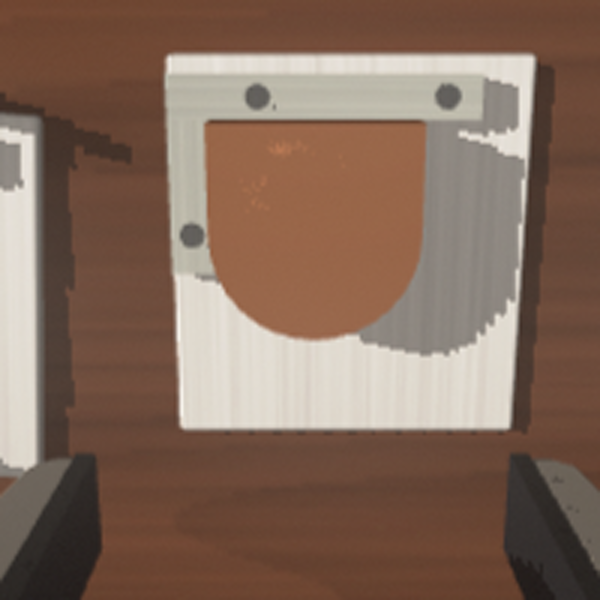

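```bash
cat >> h.py <<'E'
def home(im,i,n,o,z=.038):
    """edges of the heel on plate n (top plane) in plate frame o"""
    W,Ln,rad,b=SZ[n];hsv=cv2.cvtColor(im,cv2.COLOR_BGR2HSV)
    m=cv2.inRange(hsv,(4,90,60),(22,255,255))
    a=o[2]
    c=(45-Ln/2,45-W/2)
    def w(q): return [o[0]+np.cos(a)*q[0]-np.sin(a)*q[1],o[1]+np.sin(a)*q[0]+np.cos(a)*q[1],z]
    q=np.array([w(((c[0]+sx*(Ln/2+12))/1000,(c[1]+sy*(W/2+12))/1000)) for sx,sy in((1,1),(1,-1),(-1,-1),(-1,1))])
    roi=np.zeros_like(m);cv2.fillConvexPoly(roi,proj(i,q).astype(np.int32),255)
    m=cv2.morphologyEx(m&roi,cv2.MORPH_OPEN,np.ones((3,3)))
    cn=max(cv2.findContours(m,cv2.RETR_EXTERNAL,cv2.CHAIN_APPROX_NONE)[0],key=cv2.contourArea)[:,0,:]
    P=ray(i,cn,z)[:,:2]-[o[0],o[1]]
    L=np.c_[P[:,0]*np.cos(a)+P[:,1]*np.sin(a),-P[:,0]*np.sin(a)+P[:,1]*np.cos(a)]*1000
    out=[]
    for ax,v,lo,hi in((0,45,45-W+6,39),(1,45,45-b+5,40),(1,45-W,45-b+5,40)):
        s=L[(abs(L[:,ax]-v)<8)&(L[:,1-ax]>lo)&(L[:,1-ax]<hi)]
        if len(s)<5: out.append(None);continue
        vx,vy,x,y=cv2.fitLine(s.astype(np.float32),cv2.DIST_HUBER,0,.01,.01).ravel()
        d=(vx,vy);ang=np.arctan2(-vx,vy) if ax==0 else np.arctan2(vy,vx)
        ang=(ang+np.pi/2)%np.pi-np.pi/2
        out.append((round(float(s[:,ax].mean()),1),round(float(ang),3)))
    print("heel",n,"rear,left,right edge mm & rel angle:",out,"bbox",L.min(0).round(1),L.max(0).round(1))
E
python3 - <<'E'
from h import *
im=cv2.imread("pics/w4.png");i=pickle.load(open("pics/w4.pkl","rb"))
o=plates(im,i,dict(l=(.593,.16,.001)))
home(im,i,"l",o["l"])
im=cv2.imread("pics/t4.png");i=pickle.load(open("pics/t4.pkl","rb"))
heels(im,i)
E
```

```text
l origin [0.5935 0.1601] yaw 0.0013 a1,a2 [ 0.001 -0.   ] inlay bbox plate mm None
heel l rear,left,right edge mm & rel angle: [(44.8, 0.0), (42.5, -0.028), (-22.1, -0.014)] bbox [-21.6 -22.6] [44.8 43. ]
blob [109. 108.] 153 [744.3 543.8] [40.  57.7] 79.2
blob [266. 114.] 595 [774.4 123.3] [48.3 90.9] 6.2
blob [383. 123.] 766 [ 782.2 -184.3] [228.7  26.2] 80.0
```

```bash
python3 - <<'E'
from h import *
goto([0.400,0.298,0.12],-1.665)
E
```

```text
tcp [0.5721 0.1743 0.1561] yaw [-1.571 -0.    -1.57 ] t 9.95 F [ 0.2 -0.2  0.4] op 80.0
delta [-2.48  0.72 -3.44] turn [0.  0.9 0. ]
```

Request:
{"method": "drive_tool", "body": {"delta_pos": [[-2.48, 0.72, -3.44], [-2.48, 0.72, -3.44], [-2.48, 0.72, -3.44], [-2.48, 0.72, -3.44], [-2.48, 0.72, -3.44], [-2.48, 0.72, -3.44]], "turn": [[0, 0.9, 0], [0, 0.9, 0], [0, 0.9, 0], [0, 0.9, 0], [0, 0.9, 0], [0, 0.9, 0]], "claw": 85}}

```text
clock: 10.7
tool_pos: [0.4012, 0.2979, 0.1205]
tcp_rot: [-1.57, -0.0, -1.665]
wrist_force: [0.4, 0.5, 0.2]
opening: 0.927
```

```bash
python3 - <<'E'
from h import *
goto([0.40,0.298,0.12],-1.665)
im,i=snap("wrist","w5")
heels(im,i)
plates(im,i,dict(m=(.578,.326,-.07)))
cv2.imwrite("pics/w5.png",im)
E
```

```text
tcp [0.4012 0.2979 0.1205] yaw [-1.57  -0.    -1.665] t 10.7 F [0.4 0.5 0.2] op 85.2
delta [ 0.    0.01 -0.02] turn [-0.01 -0.    0.  ]
blob [279. 230.] 3730 [390.5 299.3] [56.2 58.1] 84.6
blob [465. 359.] 775 [239.1 129.6] [81.3 22.8] 15.3
m origin [0.5776 0.326 ] yaw -0.0745 a1,a2 [-0.003 -0.006] inlay bbox plate mm (array([-13.4,  -6.2]), array([ 0. , 39.4]))
```

View pics/w5.png

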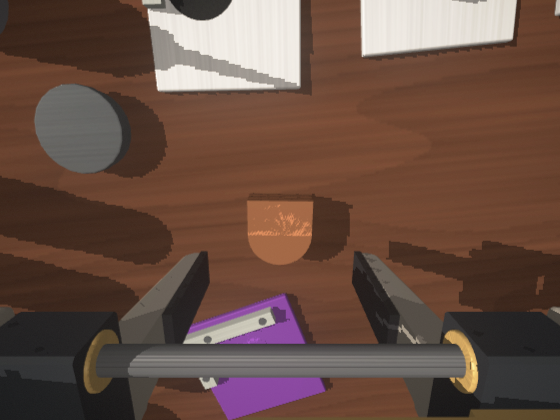

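Request:
{"method": "drive_tool", "body": {"delta_pos": [[0, 1.0, 0.03], [0, 1.9, 0.03], [0, 2.08, 0.03], [0, 2.08, 0.03]], "turn": [[0, 0, 0], [0, 0, 0], [0, 0, 0], [0, 0, 0]]}}

```text
clock: 11.25
tool_pos: [0.4024, 0.2978, 0.017]
tcp_rot: [-1.57, 0.0, -1.666]
wrist_force: [-0.8, 0.9, 0.0]
opening: 0.923
```

Request:
{"method": "drive_tool", "body": {"delta_pos": [[0, 0, 0], [0, 0, 0], [0, 0, 0], [0, 0, 0], [0, 0, 0], [0, 0, 0]], "turn": [[0, 0, 0], [0, 0, 0], [0, 0, 0], [0, 0, 0], [0, 0, 0], [0, 0, 0]], "claw": 45, "newtons": 20}}

```text
clock: 12.0
tool_pos: [0.402, 0.2984, 0.0173]
tcp_rot: [-1.57, 0.001, -1.665]
wrist_force: [-0.8, -0.6, 5.2]
opening: 0.606
```

```bash
python3 - <<'E'
from h import *
# plate m, y bias -1.9mm ; grasp heel x~13.5 -> home TCP plate x=45-(31-13.5)=27.5,y=17
o=(.5776,.3243,-.0735);a=o[2]
q=np.array([.0275-.007,.017-.006])
p=[o[0]+np.cos(a)*q[0]-np.sin(a)*q[1],o[1]+np.sin(a)*q[0]+np.cos(a)*q[1],.09]
print(p);goto(p,-1.5708+a)
E
```

```text
[np.float64(0.5988524241046885), np.float64(0.3337649072723643), 0.09]
tcp [0.402  0.2984 0.0173] yaw [-1.570e+00  1.000e-03 -1.665e+00] t 12.0 F [-0.8 -0.6  5.2] op 55.7
delta [-1.07 -1.45  3.85] turn [-0.01 -0.19 -0.01]
```

Request:
{"method": "drive_tool", "body": {"delta_pos": [[0, -1.0, 0], [-0.2, -1.45, 0.8], [-1.07, -1.45, 3.85], [-1.07, -1.45, 3.85], [-1.07, -1.45, 3.85], [-1.07, -1.45, 3.85], [-1.07, -1.45, 3.85]], "turn": [[0, 0, 0], [0, 0, 0], [0, -0.19, 0], [0, -0.19, 0], [0, -0.19, 0], [0, -0.19, 0], [0, -0.19, 0]]}}

```text
clock: 12.88
tool_pos: [0.5967, 0.3331, 0.088]
tcp_rot: [-1.573, -0.001, -1.645]
wrist_force: [-0.7, 0.6, -1.0]
opening: 0.607
```

```bash
python3 - <<'E'
from h import *
goto([0.5989,0.3338,0.0265],-1.644)
im,i=snap("wrist","w6")
cv2.imwrite("pics/w6z.png",cv2.resize(im[150:270,180:380],None,fx=4,fy=4,interpolation=cv2.INTER_CUBIC))
E
```

```text
tcp [0.5967 0.3331 0.088 ] yaw [-1.573e+00 -1.000e-03 -1.645e+00] t 12.88 F [-0.7  0.6 -1. ] op 55.8
delta [-0.02  1.23  0.05] turn [ 0.02 -0.    0.01]
```

View pics/w6z.png

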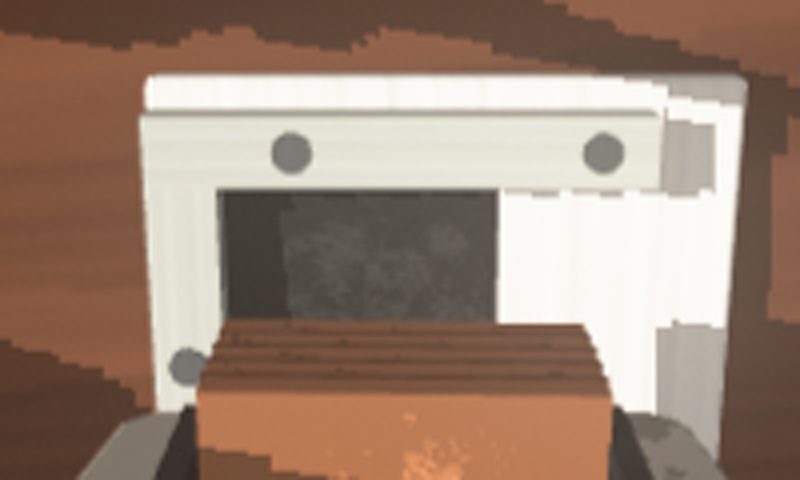

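Request:
{"method": "drive_tool", "body": {"delta_pos": [[0, 0.9, 0.02], [0, 1.15, 0.02], [0, 1.22, 0.02], [0, 1.25, 0.02], [0, 1.25, 0.02]], "turn": [[0, 0, 0], [0, 0, 0], [0, 0, 0], [0, 0, 0], [0, 0, 0]]}}

```text
clock: 13.55
tool_pos: [0.5999, 0.3335, 0.028]
tcp_rot: [-1.569, 0.001, -1.645]
wrist_force: [0.5, 0.5, -1.3]
opening: 0.61
```

Request:
{"method": "drive_tool", "body": {"delta_pos": [[0, 0.02, 0.05], [0, 0.02, 0.1], [0, 0.02, 0.14], [0, 0.02, 0.17], [0, 0.02, 0.2], [0, 0.02, 0.2]], "turn": [[0, 0, 0], [0, 0, 0], [0, 0, 0], [0, 0, 0], [0, 0, 0], [0, 0, 0]], "newtons": 6}}

```text
clock: 14.3
tool_pos: [0.607, 0.3324, 0.0253]
tcp_rot: [-1.576, -0.001, -1.645]
wrist_force: [-7.0, -1.3, 3.9]
opening: 0.609
```

Request:
{"method": "drive_tool", "body": {"delta_pos": [[-0.05, 0, 0], [-0.08, 0, 0], [-0.12, 0, 0], [-0.12, 0, 0]], "turn": [[0, 0, 0], [0, 0, 0], [0, 0, 0], [0, 0, 0]]}}

```text
clock: 14.8
tool_pos: [0.6074, 0.3362, 0.025]
tcp_rot: [-1.576, -0.005, -1.645]
wrist_force: [-6.9, -7.9, 5.6]
opening: 0.609
```

Request:
{"method": "drive_tool", "body": {"delta_pos": [[-0.03, 0, 0], [-0.05, 0, 0], [-0.07, 0, 0], [-0.07, 0, 0]], "turn": [[0, 0, 0], [0, 0, 0], [0, 0, 0], [0, 0, 0]]}}

```text
clock: 15.3
tool_pos: [0.6077, 0.3395, 0.0251]
tcp_rot: [-1.576, -0.006, -1.645]
wrist_force: [-7.7, -8.1, 6.2]
opening: 0.614
```

Request:
{"method": "drive_tool", "body": {"delta_pos": [[0, 0, 0], [0.03, 0, 0], [0.03, 0, 0], [0.03, -0.5, 0], [0.03, -1.5, 0], [0.03, -2.6, -0.5], [0.03, -2.6, -1.0], [0.03, -2.6, -1.0]], "turn": [[0, 0, 0], [0, 0, 0], [0, 0, 0], [0, 0, 0], [0, 0, 0], [0, 0, 0], [0, 0, 0], [0, 0, 0]], "claw": 72}}

```text
clock: 16.3
tool_pos: [0.559, 0.3447, 0.1563]
tcp_rot: [-1.57, 0.001, -1.644]
wrist_force: [0.4, -0.3, -0.9]
opening: 0.786
```

```bash
python3 - <<'E'
from h import *
goto([0.45,-0.07,0.12],-1.47)
im,i=snap("wrist","w7");i2=snap("top","t7")
o=plates(im,i,dict(m=(.578,.326,-.0735)))
home(im,i,"m",o["m"])
c=(slice(80,300),slice(160,400))
cv2.imwrite("pics/w7z.png",cv2.resize(im[c],None,fx=3,fy=3,interpolation=cv2.INTER_CUBIC))
heels(*i2)
E
```

```text
tcp [0.559  0.3447 0.1563] yaw [-1.570e+00  1.000e-03 -1.644e+00] t 16.3 F [ 0.4 -0.3 -0.9] op 72.3
delta [ 8.43  0.72 -1.57] turn [-0.01 -1.66 -0.  ]
m origin [0.5791 0.3267] yaw -0.0741 a1,a2 [ 0.002 -0.003] inlay bbox plate mm None
heel m rear,left,right edge mm & rel angle: [(43.9, 0.002), (41.6, -0.024), (-13.1, 0.032)] bbox [-13.7 -13.5] [43.9 42. ]
blob [259. 113.] 832 [772.5 142.4] [ 48.9 130. ] 3.6
blob [383. 123.] 752 [ 782.1 -183.9] [229.4  25.7] 80.2
blob [240. 172.] 532 [604.9 169.9] [65.  63.8] 88.8
```

View pics/w7z.png

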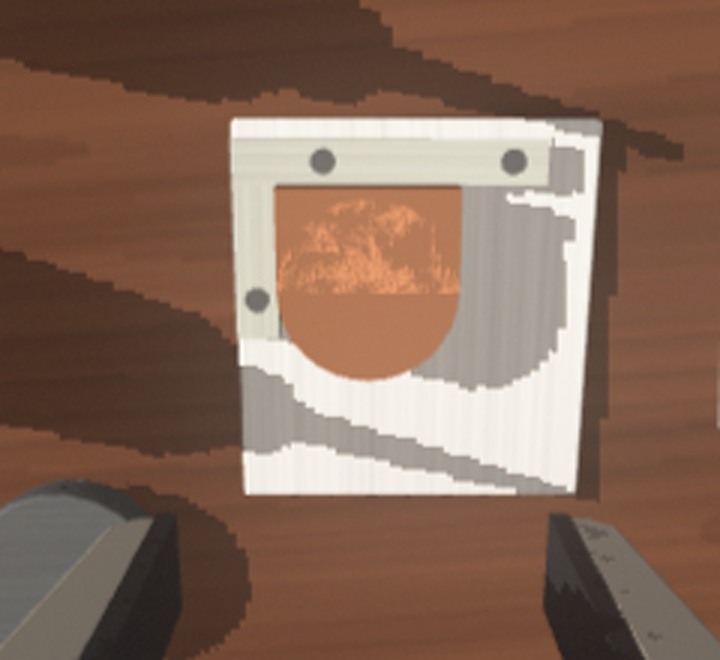

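```bash
cat >> h.py <<'E'
def pp(o,x,y,z): 
    a=o[2];x/=1000;y/=1000;return [o[0]+np.cos(a)*x-np.sin(a)*y,o[1]+np.sin(a)*x+np.cos(a)*y,z/1000]
def inpl(o,p=None):
    if p is None:p=r.read_state()["tool_pos"]
    d=np.array(p[:2])-o[:2];a=o[2];print("tcp in plate mm",np.round([1e3*(np.cos(a)*d[0]+np.sin(a)*d[1]),1e3*(-np.sin(a)*d[0]+np.cos(a)*d[1])],1))
OM=(.5776,.3243,-.0735);OL=(.593,.1583,.001)
E
python3 - <<'E'
from h import *
goto(pp(OM,28,-38,60),-1.5708+OM[2])
E
```

```text
tcp [0.5598 0.3439 0.1548] yaw [-1.571 -0.    -1.645] t 16.4 F [0.7 0.8 0.6] op 71.7
delta [1.12 1.9  0.94] turn [ 0.01 -0.    0.  ]
```

Request:
{"method": "drive_tool", "body": {"delta_pos": [[1.12, 0, 0.94], [1.12, 0.6, 0.94], [1.12, 1.6, 0.94], [1.12, 1.9, 0.94], [1.12, 2.8, 0.94], [1.12, 2.8, 0.94], [1.12, 2.8, 0.94]], "turn": [[0, 0, 0], [0, 0, 0], [0, 0, 0], [0, 0, 0], [0, 0, 0], [0, 0, 0], [0, 0, 0]], "claw": 0}}

```text
clock: 17.27
tool_pos: [0.6038, 0.2853, 0.0174]
tcp_rot: [-1.569, 0.001, -1.645]
wrist_force: [0.8, -0.3, 0.0]
opening: 0.044
```

Request:
{"method": "drive_tool", "body": {"delta_pos": [[-0.06, 0, 0], [-0.12, 0, 0], [-0.15, 0, 0], [-0.18, 0, 0], [-0.18, 0, 0]], "turn": [[0, 0, 0], [0, 0, 0], [0, 0, 0], [0, 0, 0], [0, 0, 0]]}}

```text
clock: 17.9
tool_pos: [0.6031, 0.2938, 0.0154]
tcp_rot: [-1.571, -0.0, -1.645]
wrist_force: [0.1, -1.0, -0.6]
opening: 0.005
```

```bash
python3 - <<'E'
from h import *
goto(pp(OM,28,-29,15),-1.5708+OM[2]);inpl(OM)
E
```

```text
tcp [0.6031 0.2938 0.0154] yaw [-1.571 -0.    -1.645] t 17.9 F [ 0.1 -1.  -0.6] op 0.4
delta [0.01 0.01 0.01] turn [ 0. -0.  0.]
tcp in plate mm [ 27.7 -28.5]
```

Request:
{"method": "drive_tool", "body": {"delta_pos": [[-0.03, 0, 0], [-0.06, 0, 0], [-0.06, 0, 0]], "turn": [[0, 0, 0], [0, 0, 0], [0, 0, 0]]}}

```text
clock: 18.27
tool_pos: [0.6034, 0.2969, 0.0154]
tcp_rot: [-1.571, 0.0, -1.645]
wrist_force: [0.9, -0.1, 0.4]
opening: 0.006
```

Request:
{"method": "drive_tool", "body": {"delta_pos": [[-0.03, 0, 0], [-0.06, 0, 0], [-0.06, 0, 0]], "turn": [[0, 0, 0], [0, 0, 0], [0, 0, 0]]}}

```text
clock: 18.65
tool_pos: [0.6034, 0.2985, 0.0154]
tcp_rot: [-1.572, -0.003, -1.645]
wrist_force: [-1.4, -5.7, 1.9]
opening: 0.007
```

Request:
{"method": "drive_tool", "body": {"delta_pos": [[-0.03, 0, 0], [-0.05, 0, 0], [-0.05, 0, 0]], "turn": [[0, 0, 0], [0, 0, 0], [0, 0, 0]]}}

```text
clock: 19.02
tool_pos: [0.6034, 0.2986, 0.0154]
tcp_rot: [-1.573, -0.007, -1.644]
wrist_force: [-3.4, -14.3, 5.7]
opening: 0.005
```

Request:
{"method": "drive_tool", "body": {"delta_pos": [[0.1, 0, 0], [0.2, 0, 0], [0.2, -1, 0], [0.2, -2, 0], [0.2, -2, 0]], "turn": [[0, 0, 0], [0, 0, 0], [0, 0, 0], [0, 0, 0], [0, 0, 0]]}}

```text
clock: 19.65
tool_pos: [0.6067, 0.2936, 0.1217]
tcp_rot: [-1.56, 0.004, -1.644]
wrist_force: [0.2, 0.1, 0.6]
opening: 0.003
```

```bash
python3 - <<'E'
from h import *
goto([.4465,-.075,.12],-1.476)
E
```

```text
tcp [0.6067 0.2936 0.1217] yaw [-1.56   0.004 -1.644] t 19.65 F [0.2 0.1 0.6] op 0.2
delta [ 7.59 -0.03 -2.65] turn [-0.1  -1.61 -0.03]
```

Request:
{"method": "drive_tool", "body": {"delta_pos": [[7.5, 0, -2.65], [7.5, 0, -2.65], [7.5, 0, -2.65], [7.5, 0, -2.65], [7.5, 0, -2.65], [7.5, 0, -2.65], [7.5, 0, -2.65], [7.5, 0, -2.65], [7.5, 0, -2.65]], "turn": [[0, -1.6, 0], [0, -1.6, 0], [0, -1.6, 0], [0, -1.6, 0], [0, -1.6, 0], [0, -1.6, 0], [0, -1.6, 0], [0, -1.6, 0], [0, -1.6, 0]], "claw": 70}}

```text
clock: 20.78
tool_pos: [0.4432, -0.071, 0.115]
tcp_rot: [-1.571, 0.001, -1.477]
wrist_force: [1.6, 0.1, -0.7]
opening: 0.762
```

```bash
python3 - <<'E'
from h import *
goto([.4465,-.075,.12],-1.476)
im,i=snap("wrist","w8");
heels(im,i)
plates(im,i,dict(x=(.602,-.143,-.126)))
E
```

```text
tcp [ 0.4432 -0.071   0.115 ] yaw [-1.571e+00  1.000e-03 -1.477e+00] t 20.77 F [ 1.6  0.1 -0.7] op 70.1
delta [ 0.08 -0.1   0.06] turn [ 0.   -0.01 -0.01]
blob [285. 228.] 1860 [437.2 -76. ] [43.2 35.9] 7.4
blob [434. 362.] 800 [ 316. -232.] [77.2 23.4] 19.0
x origin [ 0.6033 -0.1416] yaw -0.1236 a1,a2 [0.    0.005] inlay bbox plate mm (array([2.5, 8.5]), array([15.9, 38.9]))
```

View pics/w8.png

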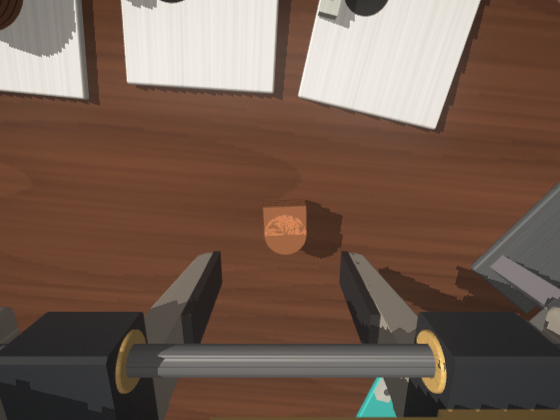

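```bash
python3 - <<'E'
from h import *
goto([.4467,-.0748,.017],-1.446)
E
```

```text
tcp [ 0.4433 -0.0709  0.1151] yaw [-1.571e+00  1.000e-03 -1.476e+00] t 20.82 F [-0.   0.1 -0.3] op 69.7
delta [0.09 1.96 0.06] turn [ 0.   -0.29 -0.01]
```

Request:
{"method": "drive_tool", "body": {"delta_pos": [[0.09, 0.9, 0.06], [0.09, 1.8, 0.06], [0.09, 1.96, 0.06], [0.09, 1.96, 0.06]], "turn": [[0, -0.29, 0], [0, -0.29, 0], [0, -0.29, 0], [0, -0.29, 0]]}}

```text
clock: 21.32
tool_pos: [0.447, -0.0755, 0.0178]
tcp_rot: [-1.571, 0.0, -1.446]
wrist_force: [0.3, 0.3, -0.4]
opening: 0.762
```

Request:
{"method": "drive_tool", "body": {"delta_pos": [[0, 0, 0], [0, 0, 0], [0, 0, 0], [0, 0, 0], [0, 0, 0], [0, 0, 0]], "turn": [[0, 0, 0], [0, 0, 0], [0, 0, 0], [0, 0, 0], [0, 0, 0], [0, 0, 0]], "claw": 28, "newtons": 20}}

```text
clock: 22.08
tool_pos: [0.447, -0.0763, 0.018]
tcp_rot: [-1.57, -0.0, -1.447]
wrist_force: [-2.7, 0.3, 6.0]
opening: 0.389
```

```bash
python3 - <<'E'
from h import *
s=r.read_state()
# heel x at grasp ~13 -> plate home x=45-12=33,y=27
OX=(.603,-.143,-.1245)
goto(pp(OX,26,20,90),-1.5708+OX[2])
E
```

```text
tcp [ 0.447  -0.0763  0.018 ] yaw [-1.57  -0.    -1.447] t 22.07 F [-2.7  0.3  6. ] op 35.7
delta [ 1.45 -1.44  3.53] turn [-0.01  2.37  0.  ]
```

Request:
{"method": "drive_tool", "body": {"delta_pos": [[0, -1.0, 0], [0.2, -1.45, 0.8], [1.45, -1.45, 3.53], [1.45, -1.45, 3.53], [1.45, -1.45, 3.53], [1.45, -1.45, 3.53], [1.45, -1.45, 3.53]], "turn": [[0, 0, 0], [0, 0.5, 0], [0, 2.37, 0], [0, 2.37, 0], [0, 2.37, 0], [0, 2.37, 0], [0, 2.37, 0]]}}

```text
clock: 22.95
tool_pos: [0.6294, -0.1257, 0.0892]
tcp_rot: [-1.573, 0.0, -1.695]
wrist_force: [-0.3, -0.3, -1.2]
opening: 0.386
```

```bash
python3 - <<'E'
from h import *
OX=(.603,-.143,-.1245)
goto(pp(OX,26,20,27),-1.5708+OX[2])
im,i=snap("wrist","w9")
cv2.imwrite("pics/w9z.png",cv2.resize(im[150:270,180:380],None,fx=4,fy=4,interpolation=cv2.INTER_CUBIC))
E
```

```text
tcp [ 0.6294 -0.1257  0.0892] yaw [-1.573  0.    -1.695] t 22.95 F [-0.3 -0.3 -1.2] op 35.5
delta [0.01 1.24 0.04] turn [ 0.02  0.   -0.  ]
```

View pics/w9z.png

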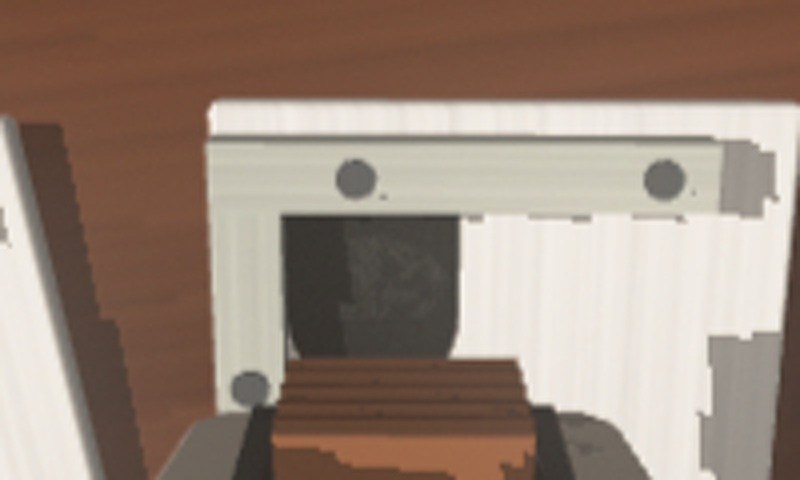

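```bash
python3 - <<'E'
from h import *
i=pickle.load(open("pics/w9.pkl","rb"))
OX=(.603,-.143,-.1245)
for n,uv,z in[("stop",(180+380/4,150+213/4),.018),("side",(180+283/4,150+260/4),.018),("heelbot",(180+400/4,150+359/4),.072),("heeltopL",(180+272/4,150+435/4),.102),("heeltopR",(180+535/4,150+435/4),.102)]:
    print(n);inpl(OX,ray(i,uv,z)[0])
E
```

```text
stop
tcp in plate mm [45.1 24.2]
side
tcp in plate mm [35.5 43.4]
heelbot
tcp in plate mm [35.3 20.1]
heeltopL
tcp in plate mm [35.8 37.3]
heeltopR
tcp in plate mm [35.9  1.9]
```

Request:
{"method": "drive_tool", "body": {"delta_pos": [[0, 0.9, 0.02], [0, 1.15, 0.02], [0, 1.22, 0.02], [0, 1.26, 0.02], [0, 1.26, 0.02]], "turn": [[0, 0, 0], [0, 0, 0], [0, 0, 0], [0, 0, 0], [0, 0, 0]]}}

```text
clock: 23.62
tool_pos: [0.6325, -0.1267, 0.0283]
tcp_rot: [-1.569, -0.001, -1.695]
wrist_force: [0.0, -0.2, 0.3]
opening: 0.386
```

Request:
{"method": "drive_tool", "body": {"delta_pos": [[0, 0.02, 0.06], [0, 0.02, 0.12], [0, 0.02, 0.18], [0, 0.02, 0.22], [0, 0.02, 0.24], [0, 0.02, 0.24]], "turn": [[0, 0, 0], [0, 0, 0], [0, 0, 0], [0, 0, 0], [0, 0, 0], [0, 0, 0]], "newtons": 6}}

```text
clock: 24.38
tool_pos: [0.6424, -0.1277, 0.0258]
tcp_rot: [-1.574, 0.0, -1.695]
wrist_force: [-4.1, 0.2, 3.2]
opening: 0.394
```

Request:
{"method": "drive_tool", "body": {"delta_pos": [[-0.05, 0, 0], [-0.1, 0, 0], [-0.15, 0, 0], [-0.15, 0, 0]], "turn": [[0, 0, 0], [0, 0, 0], [0, 0, 0], [0, 0, 0]]}}

```text
clock: 24.88
tool_pos: [0.6433, -0.1212, 0.0258]
tcp_rot: [-1.574, -0.002, -1.695]
wrist_force: [-5.3, -2.0, 2.8]
opening: 0.391
```

Request:
{"method": "drive_tool", "body": {"delta_pos": [[-0.03, 0, 0.02], [-0.06, 0, 0.02], [-0.06, 0, 0.02]], "turn": [[0, 0, 0], [0, 0, 0], [0, 0, 0]]}}

```text
clock: 25.25
tool_pos: [0.6443, -0.1208, 0.026]
tcp_rot: [-1.574, -0.005, -1.695]
wrist_force: [-7.3, -9.7, 2.8]
opening: 0.39
```

Request:
{"method": "drive_tool", "body": {"delta_pos": [[-0.03, 0, 0], [-0.04, 0, 0], [-0.04, 0, 0]], "turn": [[0, 0, 0], [0, 0, 0], [0, 0, 0]]}}

```text
clock: 25.62
tool_pos: [0.6445, -0.1195, 0.0261]
tcp_rot: [-1.574, -0.006, -1.695]
wrist_force: [-6.9, -10.5, 2.1]
opening: 0.417
```

Request:
{"method": "drive_tool", "body": {"delta_pos": [[0, 0, 0], [0.03, 0, 0], [0.03, 0, 0], [0.03, -0.5, 0], [0.03, -1.5, 0], [-0.5, -1.8, -1.1], [-0.9, -1.8, -1.2], [-0.9, -1.8, -1.2]], "turn": [[0, 0, 0], [0, 0, 0], [0, 0, 0], [0, 0, 0], [0, 0, 0], [0, 0, 0], [0, 0, 0], [0, 0, 0]], "claw": 55}}

```text
clock: 26.62
tool_pos: [0.5924, -0.0622, 0.116]
tcp_rot: [-1.57, 0.0, -1.693]
wrist_force: [1.5, -1.6, -0.2]
opening: 0.597
```

```bash
python3 - <<'E'
from h import *
OX=(.603,-.143,-.1245)
goto(pp(OX,-22,70,110),-1.5708+OX[2])
im,i=snap("wrist","w10")
cv2.imwrite("pics/w10z.png",im)
q=proj(i,[pp(OX,20,20,38)]).astype(int)[0];print(q)
u,v=q;cv2.imwrite("pics/w10z.png",cv2.resize(im[max(v-90,0):v+90,u-110:u+110],None,fx=3.3,fy=3.3,interpolation=cv2.INTER_CUBIC))
E
```

```text
tcp [ 0.5924 -0.0622  0.116 ] yaw [-1.57   0.    -1.693] t 26.62 F [ 1.5 -1.6 -0.2] op 54.9
delta [ 0.18  0.12 -0.03] turn [-0.01  0.02 -0.  ]
[354 177]
```

View pics/w10z.png

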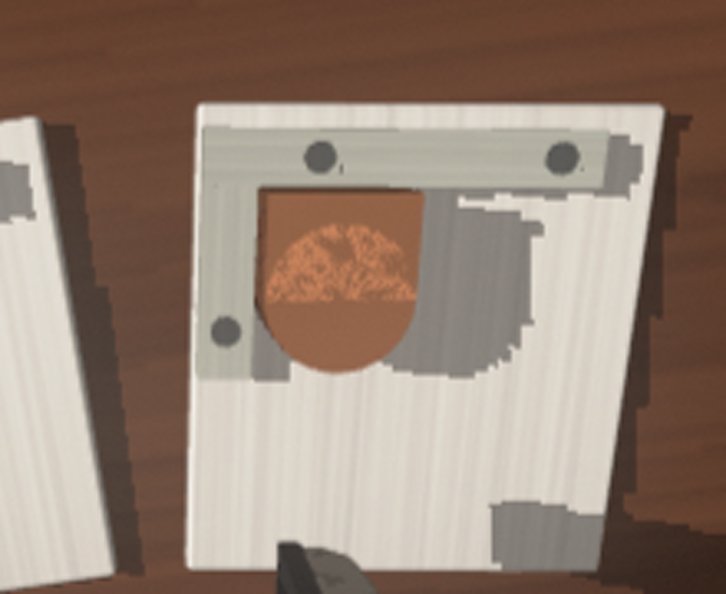

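```bash
python3 - <<'E'
from h import *
goto([.43,-.315,.24],-2.1)
snap("top","t10")
E
```

```text
tcp [ 0.593  -0.0633  0.116 ] yaw [-1.57  -0.    -1.694] t 26.68 F [-0.4 -0.2  0.9] op 55.2
delta [ 5.4  -2.48 -2.62] turn [-0.01  3.88  0.  ]
```

Request:
{"method": "drive_tool", "body": {"delta_pos": [[0.5, -1.2, 0], [5.4, -2.48, -2.62], [5.4, -2.48, -2.62], [5.4, -2.48, -2.62], [5.4, -2.48, -2.62], [5.4, -2.48, -2.62], [5.4, -2.48, -2.62], [5.4, -2.48, -2.62], [5.4, -2.48, -2.62]], "turn": [[0, 0, 0], [0, 3.88, 0], [0, 3.88, 0], [0, 3.88, 0], [0, 3.88, 0], [0, 3.88, 0], [0, 3.88, 0], [0, 3.88, 0], [0, 3.88, 0]]}}

```text
clock: 27.85
tool_pos: [0.4294, -0.3143, 0.2394]
tcp_rot: [-1.572, 0.001, -2.1]
wrist_force: [0.5, -0.2, 0.6]
opening: 0.6
```

```bash
python3 - <<'E'
from h import *
goto([.43,-.315,.24],-2.1)
snap("wrist","w11")
E
```

```text
tcp [ 0.4294 -0.3143  0.2394] yaw [-1.572e+00  1.000e-03 -2.100e+00] t 27.85 F [ 0.5 -0.2  0.6] op 55.1
delta [ 0.01 -0.01  0.02] turn [ 0.01  0.   -0.01]
```

View pics/w11.png

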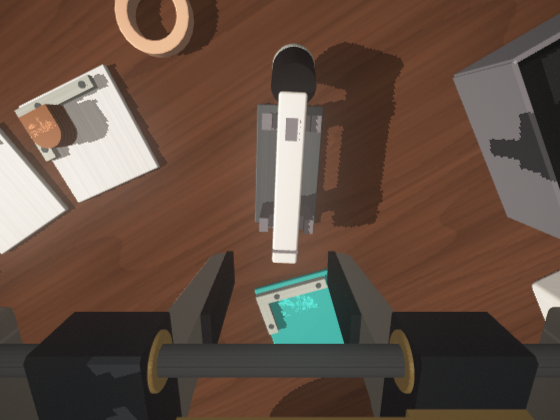

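View pics/t10.png

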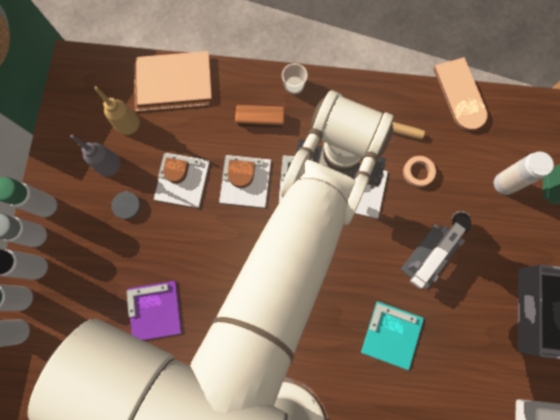

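```bash
python3 - <<'E'
from h import *
im=cv2.imread("pics/w11.png");i=pickle.load(open("pics/w11.pkl","rb"))
hsv=cv2.cvtColor(im,cv2.COLOR_BGR2HSV)
m=cv2.inRange(hsv,(0,0,170),(180,60,255));m[:, :240]=0;m[:,340:]=0;m[270:]=0
cn=max(cv2.findContours(m,cv2.RETR_EXTERNAL,cv2.CHAIN_APPROX_NONE)[0],key=cv2.contourArea)[:,0,:]
P=ray(i,cn,.086)[:,:2]*1000
rc=cv2.minAreaRect(P.astype(np.float32));print(rc)
R=[ray(i,uv,.075)[0,:2]*1000 for uv in((267,120),(315,120),(263,226),(309,226))];print(np.round(R))
print(np.mean(R,0))
cv2.imwrite("pics/w11z.png",cv2.resize(im[30:280,220:350],None,fx=2.4,fy=2.4,interpolation=cv2.INTER_CUBIC))
E
```

```text
((449.88079833984375, -335.3198547363281), (26.679399490356445, 162.19924926757812), 57.11128616333008)
[[ 509. -345.]
 [ 484. -387.]
 [ 414. -283.]
 [ 389. -328.]]
[ 448.90389041 -335.77171759]
```

View pics/w11z.png

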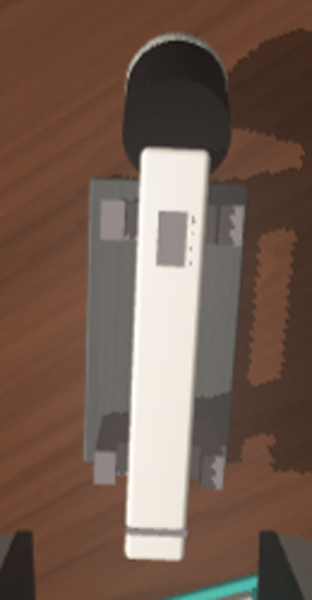

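```bash
python3 - <<'E'
from h import *
goto([.4495,-.3355,.055],-2.141)
E
```

```text
tcp [ 0.4293 -0.3143  0.2395] yaw [-1.572  0.    -2.1  ] t 27.9 F [-0.2 -0.1 -0.9] op 55.1
delta [0.16 3.69 0.57] turn [ 0.01  0.39 -0.  ]
```

Request:
{"method": "drive_tool", "body": {"delta_pos": [[0.16, 0.8, 0.57], [0.16, 1.8, 0.57], [0.16, 2.6, 0.57], [0.16, 3.3, 0.57], [0.16, 3.7, 0.57], [0.16, 3.7, 0.57], [0.16, 3.7, 0.57]], "turn": [[0, 0.39, 0], [0, 0.39, 0], [0, 0.39, 0], [0, 0.39, 0], [0, 0.39, 0], [0, 0.39, 0], [0, 0.39, 0]]}}

```text
clock: 28.78
tool_pos: [0.4501, -0.3367, 0.056]
tcp_rot: [-1.569, -0.0, -2.141]
wrist_force: [0.7, -0.4, -0.5]
opening: 0.6
```

Request:
{"method": "drive_tool", "body": {"delta_pos": [[0, 0, 0], [0, 0, 0], [0, 0, 0], [0, 0, 0], [0, 0, 0], [0, 0, 0]], "turn": [[0, 0, 0], [0, 0, 0], [0, 0, 0], [0, 0, 0], [0, 0, 0], [0, 0, 0]], "claw": 15, "newtons": 40}}

```text
clock: 29.52
tool_pos: [0.4496, -0.3366, 0.0555]
tcp_rot: [-1.57, 0.0, -2.142]
wrist_force: [-0.8, 1.0, 5.7]
opening: 0.299
```

```bash
python3 - <<'E'
from h import *
goto([.4495,-.3355,.055],-2.141)
im,i=snap("top","t12")
c=im[130:260,130:400];cv2.imwrite("pics/t12z.png",cv2.resize(c,None,fx=2.9,fy=2.9,interpolation=cv2.INTER_CUBIC))
heels(im,i,.038)
E
```

```text
tcp [ 0.4496 -0.3366  0.0555] yaw [-1.57   0.    -2.142] t 29.52 F [-0.8  1.   5.7] op 27.5
delta [-0.02  0.01 -0.01] turn [-0.01 -0.01 -0.  ]
blob [109. 108.] 160 [741.1 540. ] [39.7 57.3] 79.2
blob [259. 113.] 856 [769.3 141.5] [ 49.4 129.9] 3.4
blob [384. 123.] 770 [ 778.6 -183.1] [226.7  26.7] 80.2
blob [174. 169.] 389 [591.4 339.8] [53.3 56.6] 85.3
blob [240. 172.] 538 [601.8 168.1] [64.  64.4] 6.3
blob [353. 175.] 179 [ 628.  -120.8] [37.6 33.4] 4.8
```

View pics/t12z.png

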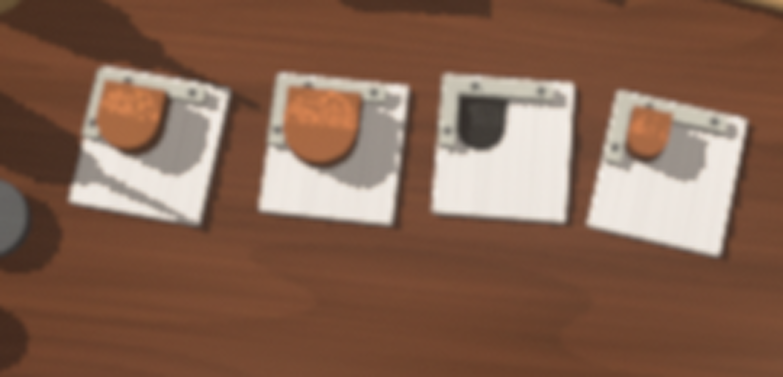

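Request:
{"method": "drive_tool", "body": {"delta_pos": [[0, -0.4, 0], [0, -1.0, 0], [0, -1.6, 0], [0, -1.9, 0], [0, -1.9, 0]], "turn": [[0, 0, 0], [0, 0, 0], [0, 0, 0], [0, 0, 0], [0, 0, 0]]}}

```text
clock: 30.2
tool_pos: [0.4494, -0.3368, 0.1501]
tcp_rot: [-1.57, -0.0, -2.142]
wrist_force: [-0.1, -0.1, -3.8]
opening: 0.305
```

```bash
python3 - <<'E'
from h import *
t=pp(OL,11.5,12,38);print(t)
goto([t[0]-.145,t[1],.1175],-1.571)
snap("wrist","w13")
E
```

```text
[np.float64(0.6044879942520005), np.float64(0.17031149399808382), 0.038]
tcp [ 0.4494 -0.3368  0.1501] yaw [-1.57  -0.    -2.142] t 30.2 F [-0.1 -0.1 -3.8] op 28.0
delta [-8.64  0.64 -5.32] turn [-0.01 -5.45  0.01]
```

View pics/w13.png

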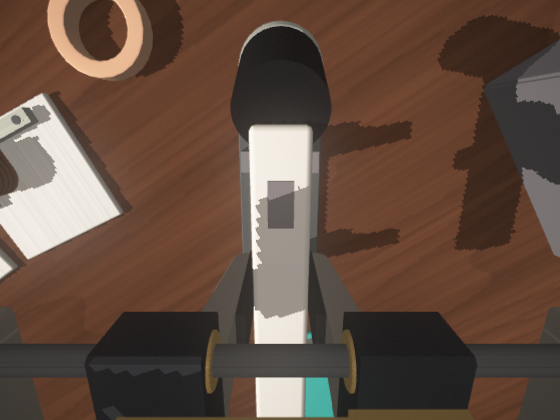

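```bash
python3 - <<'E'
from h import *
i=pickle.load(open("pics/w13.pkl","rb"))
s=r.read_state();Rm=toolR(s["tcp_rot"])
for uv in((250,125),(312,125),(281,125)):
    p=ray(i,uv,.1806)[0];print(Rm.inv().apply(p-s["tool_pos"])*1000)
E
```

```text
[-12.22909483 -31.75842338  81.88333548]
[ 13.89561192 -31.76459006  81.89546458]
[  0.83381861 -31.76150686  81.88940029]
```

Request:
{"method": "drive_tool", "body": {"delta_pos": [[-8.64, 0, -5.34], [-8.64, 0, -5.34], [-8.64, 0, -5.34], [-8.64, 0, -5.34], [-8.64, 0, -5.34], [-8.64, 0, -5.34], [-8.64, 0, -5.34], [-8.64, 0, -5.34], [-8.64, 0.4, -5.34], [-8.64, 0.65, -5.34], [-8.64, 0.65, -5.34], [-8.64, 0.65, -5.34]], "turn": [[0, -5.45, 0], [0, -5.45, 0], [0, -5.45, 0], [0, -5.45, 0], [0, -5.45, 0], [0, -5.45, 0], [0, -5.45, 0], [0, -5.45, 0], [0, -5.45, 0], [0, -5.45, 0], [0, -5.45, 0], [0, -5.45, 0]]}}

```text
clock: 31.75
tool_pos: [0.4587, 0.1703, 0.1176]
tcp_rot: [-1.571, -0.0, -1.573]
wrist_force: [0.1, 0.3, -3.5]
opening: 0.303
```

```bash
python3 - <<'E'
from h import *
t=pp(OL,11.5,12,38)
goto([t[0]-.146,t[1],.1175],-1.571)
snap("wrist","w14")
im,i=snap("top","t14");cv2.imwrite("pics/t14z.png",cv2.resize(im[120:270,100:400],None,fx=2.6,fy=2.6,interpolation=cv2.INTER_CUBIC))
E
```

```text
tcp [0.4587 0.1703 0.1176] yaw [-1.571 -0.    -1.573] t 31.75 F [ 0.1  0.3 -3.5] op 27.8
delta [ 0.  0. -0.] turn [-0.   -0.02  0.  ]
```

View pics/w14.png

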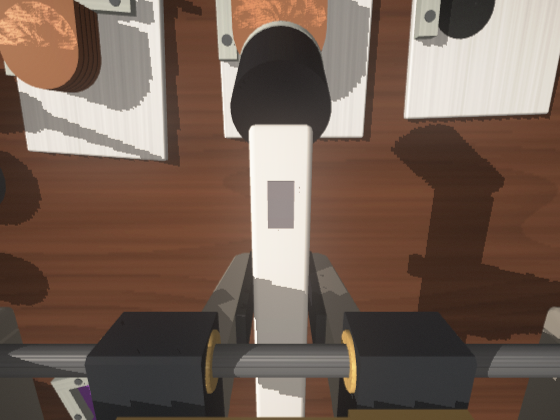

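View pics/t14z.png

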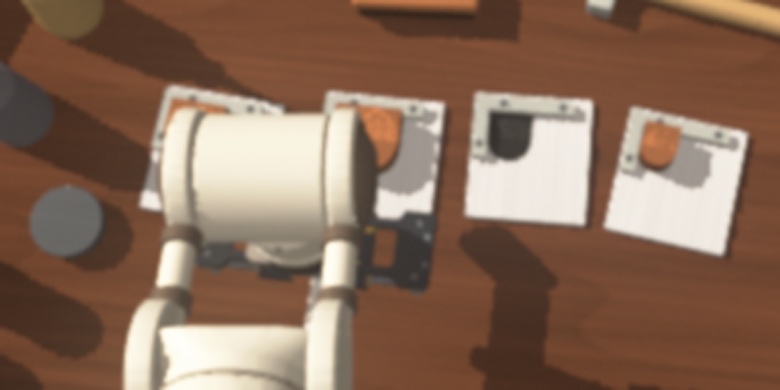

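Request:
{"method": "drive_tool", "body": {"delta_pos": [[0, 0, 0], [0, 0, 0], [0, 0, 0], [0, 0, 0], [0, 0, 0], [0, 0, 0], [0, 0, 0], [0, 0, 0], [0, 0, 0], [0, 0, 0], [0, 0, 0], [0, 0, 0]], "turn": [[0, 0, 0], [0, 0, 0], [0, 0, 0], [0, 0, 0], [0, 0, 0], [0, 0, 0], [0, 0, 0], [0, 0, 0], [0, 0, 0], [0, 0, 0], [0, 0, 0], [0, 0, 0]]}}

```text
clock: 33.35
tool_pos: [0.4583, 0.1713, 0.1175]
tcp_rot: [-1.571, -0.0, -1.571]
wrist_force: [0.6, -0.4, -2.7]
opening: 0.299
```

Request:
{"method": "drive_tool", "body": {"delta_pos": [[0, 0, 0], [0, 0, 0], [0, 0, 0], [0, 0, 0], [0, 0, 0], [0, 0, 0], [0, 0, 0], [0, 0, 0], [0, 0, 0], [0, 0, 0], [0, 0, 0], [0, 0, 0]], "turn": [[0, 0, 0], [0, 0, 0], [0, 0, 0], [0, 0, 0], [0, 0, 0], [0, 0, 0], [0, 0, 0], [0, 0, 0], [0, 0, 0], [0, 0, 0], [0, 0, 0], [0, 0, 0]]}}

```text
clock: 34.85
tool_pos: [0.4583, 0.1713, 0.1175]
tcp_rot: [-1.571, -0.0, -1.571]
wrist_force: [0.7, 0.1, -1.8]
opening: 0.306
```

```bash
python3 - <<'E'
from h import *
goto([.4587,.1703,.1176],-1.571)
snap("wrist","w15")
im,i=snap("scene","s15");cv2.imwrite("pics/s15z.png",cv2.resize(im[150:330,190:450],None,fx=3,fy=3,interpolation=cv2.INTER_CUBIC))
E
```

```text
tcp [0.4583 0.1713 0.1175] yaw [-1.571 -0.    -1.571] t 34.85 F [ 0.7  0.1 -1.8] op 28.1
delta [ 0.02 -0.    0.01] turn [-0. -0.  0.]
```

View pics/s15z.png

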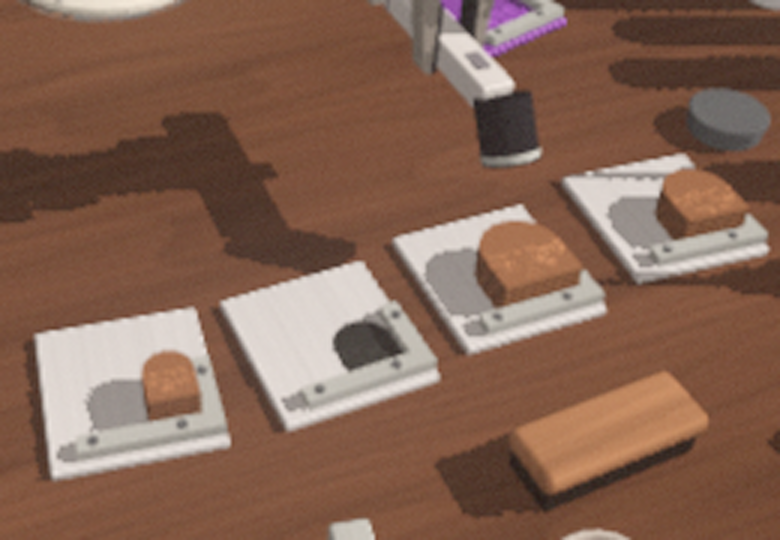

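```bash
python3 - <<'E'
from h import *
i=cams.camera_info("scene")
print((proj(i,[[.5698,.1713,.0987],[.6045,.1703,.038],[.6380,.1703,.038],[.6380,.2033,.038],[.6380,.1373,.038]])-[190,150])*3)
i=pickle.load(open("pics/w15.pkl","rb"));im=cv2.imread("pics/w15.png")
E
```

```text
[[509.18016274 160.50122142]
 [520.07539434 249.18166161]
 [542.92905029 277.75773273]
 [580.85390142 267.08710863]
 [504.16400075 288.66475701]]
```

```bash
python3 - <<'E'
from h import *
t=pp(OM,15.5,17,38);print(t)
goto([t[0]-.146,t[1],.1175],-1.571)
im=cv2.imread("pics/w15.png");home(im,pickle.load(open("pics/w15.pkl","rb")),"m",OM)
E
```

```text
[np.float64(0.5943065266925832), np.float64(0.3401158770186798), 0.038]
tcp [0.4583 0.1713 0.1175] yaw [-1.571  0.    -1.572] t 34.95 F [-0.5 -0.  -2.5] op 28.0
delta [-3.38 -0.   -0.2 ] turn [ 0.   -0.01 -0.  ]
heel m rear,left,right edge mm & rel angle: [(41.2, 0.073), (41.6, -0.177), (-12.4, 0.087)] bbox [-25.8 -22.8] [43.2 51.8]
```

Request:
{"method": "drive_tool", "body": {"delta_pos": [[-1.0, 0, -0.2], [-2.0, 0, -0.2], [-3.0, 0, -0.2], [-3.38, 0, -0.2], [-3.38, 0, -0.2], [-3.38, 0, -0.2], [-3.38, 0, -0.2], [-3.38, 0, -0.2], [-3.38, 0, -0.2], [-3.38, 0, -0.2], [-3.38, 0, -0.2], [-3.38, 0, -0.2]], "turn": [[0, 0, 0], [0, 0, 0], [0, 0, 0], [0, 0, 0], [0, 0, 0], [0, 0, 0], [0, 0, 0], [0, 0, 0], [0, 0, 0], [0, 0, 0], [0, 0, 0], [0, 0, 0]]}}

```text
clock: 36.45
tool_pos: [0.4484, 0.3403, 0.1175]
tcp_rot: [-1.571, 0.0, -1.571]
wrist_force: [0.3, -0.1, -2.9]
opening: 0.303
```

```bash
python3 - <<'E'
from h import *
goto([.4483,.3401,.1175],-1.571)
snap("wrist","w16")
im,i=snap("scene","s16");cv2.imwrite("pics/s16z.png",cv2.resize(im[130:330,190:450],None,fx=3,fy=3,interpolation=cv2.INTER_CUBIC))
E
```

```text
tcp [0.4484 0.3403 0.1175] yaw [-1.571  0.    -1.571] t 36.45 F [ 0.3 -0.1 -2.9] op 27.8
delta [ 0. -0. -0.] turn [-0. -0. -0.]
```

View pics/s16z.png

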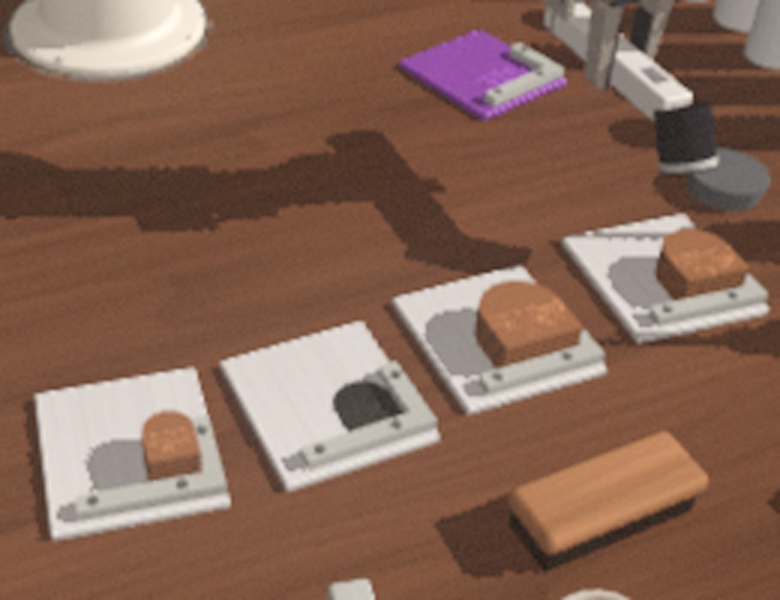

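View pics/w16.png

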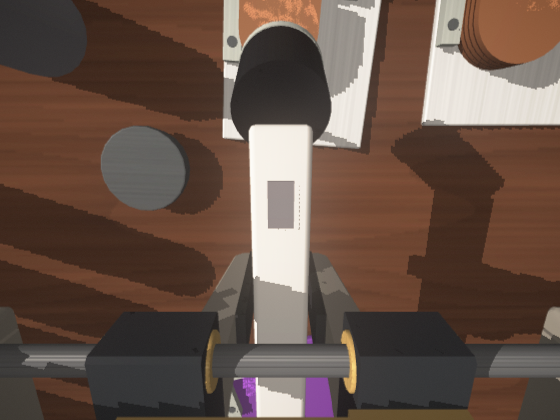

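Request:
{"method": "drive_tool", "body": {"delta_pos": [[0, 0, 0], [0, 0, 0], [0, 0, 0], [0, 0, 0], [0, 0, 0], [0, 0, 0], [0, 0, 0], [0, 0, 0], [0, 0, 0], [0, 0, 0], [0, 0, 0], [0, 0, 0]], "turn": [[0, 0, 0], [0, 0, 0], [0, 0, 0], [0, 0, 0], [0, 0, 0], [0, 0, 0], [0, 0, 0], [0, 0, 0], [0, 0, 0], [0, 0, 0], [0, 0, 0], [0, 0, 0]]}}

```text
clock: 38.05
tool_pos: [0.4484, 0.3403, 0.1175]
tcp_rot: [-1.571, -0.0, -1.571]
wrist_force: [-1.1, 0.1, -3.8]
opening: 0.302
```

Request:
{"method": "drive_tool", "body": {"delta_pos": [[0, 0, 0], [0, 0, 0], [0, 0, 0], [0, 0, 0], [0, 0, 0], [0, 0, 0], [0, 0, 0], [0, 0, 0], [0, 0, 0], [0, 0, 0], [0, 0, 0], [0, 0, 0]], "turn": [[0, 0, 0], [0, 0, 0], [0, 0, 0], [0, 0, 0], [0, 0, 0], [0, 0, 0], [0, 0, 0], [0, 0, 0], [0, 0, 0], [0, 0, 0], [0, 0, 0], [0, 0, 0]]}}

```text
clock: 39.55
tool_pos: [0.4484, 0.3403, 0.1175]
tcp_rot: [-1.571, 0.0, -1.571]
wrist_force: [-0.8, 0.2, -2.8]
opening: 0.304
```

```bash
python3 - <<'E'
from h import *
OX=(.603,-.143,-.1245)
t=pp(OX,23.5,27,38);print(t)
goto([t[0]-.146,t[1],.1175],-1.571)
im,i=snap("scene","s17");cv2.imwrite("pics/s17z.png",cv2.resize(im[130:330,190:450],None,fx=3,fy=3,interpolation=cv2.INTER_CUBIC))
E
```

```text
[np.float64(0.6296709299060393), np.float64(-0.11912718077086124), 0.038]
tcp [0.4484 0.3403 0.1175] yaw [-1.571  0.    -1.571] t 39.55 F [-0.8  0.2 -2.8] op 27.9
delta [ 9.19 -0.    0.71] turn [ 0. -0. -0.]
```

View pics/s17z.png

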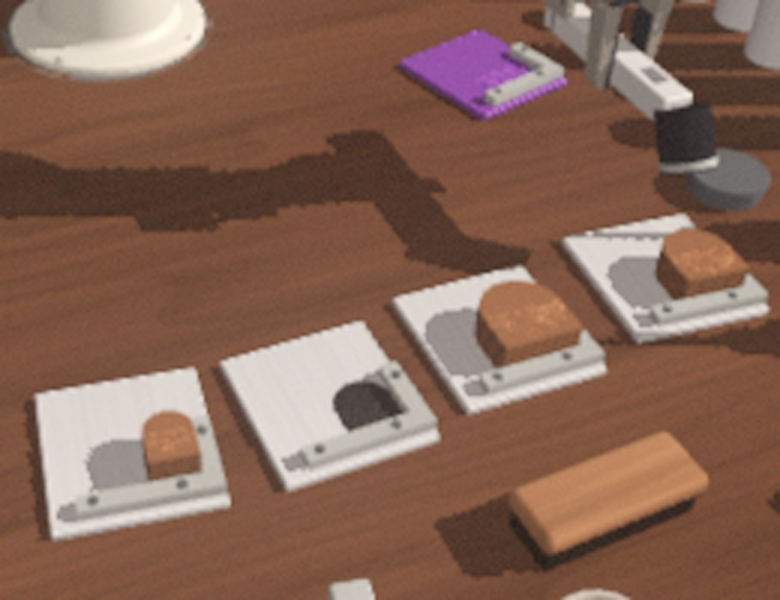

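Request:
{"method": "drive_tool", "body": {"delta_pos": [[1.0, 0, 0.1], [2.2, 0, 0.2], [3.4, 0, 0.3], [4.6, 0, 0.4], [5.8, 0, 0.5], [7.0, 0, 0.6], [8.2, 0, 0.71], [9.0, 0, 0.71], [9.19, 0, 0.71], [9.19, 0, 0.71], [9.19, 0, 0.71], [9.19, 0, 0.71]], "turn": [[0, 0, 0], [0, 0, 0], [0, 0, 0], [0, 0, 0], [0, 0, 0], [0, 0, 0], [0, 0, 0], [0, 0, 0], [0, 0, 0], [0, 0, 0], [0, 0, 0], [0, 0, 0]]}}

```text
clock: 41.1
tool_pos: [0.4836, -0.118, 0.1174]
tcp_rot: [-1.571, 0.0, -1.57]
wrist_force: [1.0, 0.7, -3.2]
opening: 0.299
```

```bash
python3 - <<'E'
from h import *
goto([.4837,-.1191,.1175],-1.571)
snap("wrist","w18")
im,i=snap("scene","s18");cv2.imwrite("pics/s18z.png",cv2.resize(im[130:330,190:450],None,fx=3,fy=3,interpolation=cv2.INTER_CUBIC))
E
```

```text
tcp [ 0.4836 -0.118   0.1174] yaw [-1.571  0.    -1.57 ] t 41.1 F [ 1.   0.7 -3.2] op 27.4
delta [ 0.02 -0.    0.  ] turn [ 0.    0.01 -0.  ]
```

View pics/w18.png

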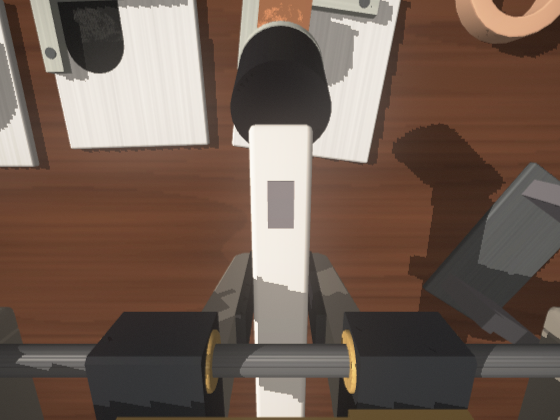

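View pics/s18z.png

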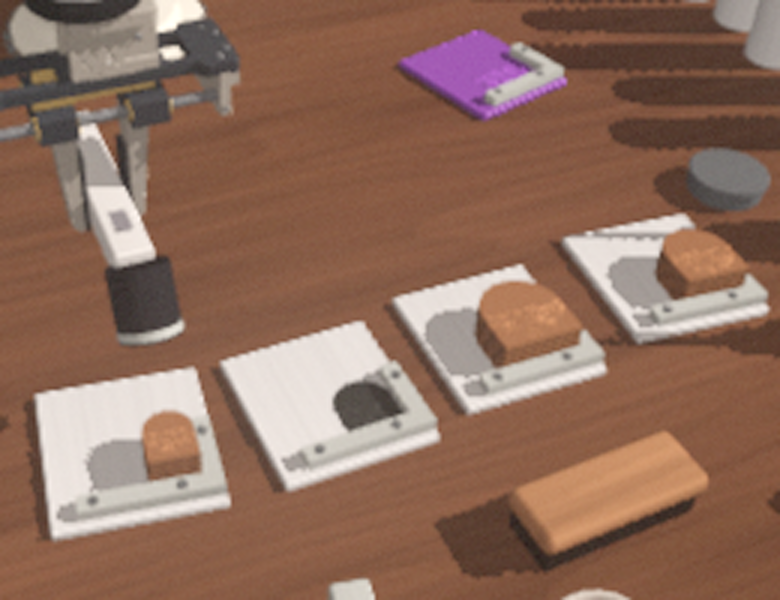

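Request:
{"method": "drive_tool", "body": {"delta_pos": [[0, 0, 0], [0, 0, 0], [0, 0, 0], [0, 0, 0], [0, 0, 0], [0, 0, 0], [0, 0, 0], [0, 0, 0], [0, 0, 0], [0, 0, 0], [0, 0, 0], [0, 0, 0]], "turn": [[0, 0, 0], [0, 0, 0], [0, 0, 0], [0, 0, 0], [0, 0, 0], [0, 0, 0], [0, 0, 0], [0, 0, 0], [0, 0, 0], [0, 0, 0], [0, 0, 0], [0, 0, 0]]}}

```text
clock: 42.7
tool_pos: [0.4836, -0.1192, 0.1175]
tcp_rot: [-1.571, 0.0, -1.571]
wrist_force: [-0.3, 0.5, -2.8]
opening: 0.302
```

Request:
{"method": "drive_tool", "body": {"delta_pos": [[0, 0, 0], [0, 0, 0], [0, 0, 0], [0, 0, 0], [0, 0, 0], [0, 0, 0], [0, 0, 0], [0, 0, 0], [0, 0, 0], [0, 0, 0], [0, 0, 0], [0, 0, 0]], "turn": [[0, 0, 0], [0, 0, 0], [0, 0, 0], [0, 0, 0], [0, 0, 0], [0, 0, 0], [0, 0, 0], [0, 0, 0], [0, 0, 0], [0, 0, 0], [0, 0, 0], [0, 0, 0]]}}

```text
clock: 44.2
tool_pos: [0.4836, -0.1192, 0.1175]
tcp_rot: [-1.571, 0.0, -1.572]
wrist_force: [-0.0, 0.7, -2.7]
opening: 0.299
```

Request:
{"method": "drive_tool", "body": {"delta_pos": [[0, 0, 0], [0, 0, 0], [0, 0, 0], [0, 0, 0], [0, -0.3, 0], [0, -0.8, 0], [0, -0.8, 0]], "turn": [[0, 0, 0], [0, 0, 0], [0, 0, 0], [0, 0, 0], [0, 0, 0], [0, 0, 0], [0, 0, 0]]}}

```text
clock: 45.08
tool_pos: [0.4856, -0.1202, 0.1605]
tcp_rot: [-1.565, -0.003, -1.571]
wrist_force: [0.4, 0.0, -3.3]
opening: 0.3
```

```bash
python3 - <<'E'
from h import *
goto([.4495,-.3366,.15],-2.142)
E
```

```text
tcp [ 0.4856 -0.1202  0.1605] yaw [-1.565 -0.003 -1.571] t 45.08 F [ 0.4  0.  -3.3] op 27.6
delta [ 4.33  0.22 -0.72] turn [-0.06  5.45  0.01]
```

Request:
{"method": "drive_tool", "body": {"delta_pos": [[4.33, 0.1, -0.72], [4.33, 0.1, -0.72], [4.33, 0.1, -0.72], [4.33, 0.1, -0.72], [4.33, 0.1, -0.72], [4.33, 0.1, -0.72], [4.33, 0.1, -0.72], [4.33, 0.1, -0.72]], "turn": [[0, 5.45, 0], [0, 5.45, 0], [0, 5.45, 0], [0, 5.45, 0], [0, 5.45, 0], [0, 5.45, 0], [0, 5.45, 0], [0, 5.45, 0]]}}

```text
clock: 46.08
tool_pos: [0.4478, -0.3348, 0.1525]
tcp_rot: [-1.571, 0.0, -2.141]
wrist_force: [-0.5, 0.4, -1.8]
opening: 0.301
```

```bash
python3 - <<'E'
from h import *
goto([.4495,-.3366,.0565],-2.142)
snap("wrist","w19");snap("top","t19")
E
```

```text
tcp [ 0.4478 -0.3348  0.1525] yaw [-1.571  0.    -2.141] t 46.08 F [-0.5  0.4 -1.8] op 27.7
delta [0.01 1.92 0.05] turn [ 0.    0.01 -0.  ]
```

View pics/w19.png

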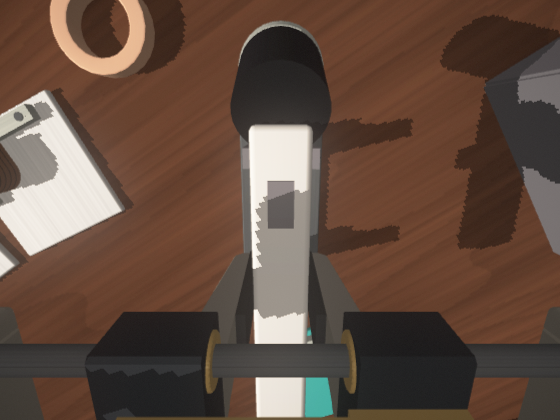

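View pics/t19.png

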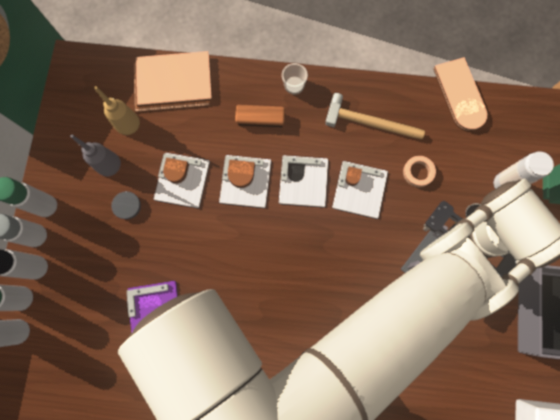

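Lamp is over its cradle as at the lift, and the heels look in place. Lowering slowly.

Request:
{"method": "drive_tool", "body": {"delta_pos": [[0.01, 0.6, 0.04], [0.01, 1.2, 0.04], [0.01, 1.5, 0.04], [0.01, 1.7, 0.04], [0.01, 1.85, 0.04], [0.01, 1.92, 0.04], [0.01, 1.94, 0.04], [0.01, 1.94, 0.04], [0.01, 1.94, 0.04]], "turn": [[0, 0, 0], [0, 0, 0], [0, 0, 0], [0, 0, 0], [0, 0, 0], [0, 0, 0], [0, 0, 0], [0, 0, 0], [0, 0, 0]]}}

```text
clock: 47.3
tool_pos: [0.4491, -0.3374, 0.0559]
tcp_rot: [-1.57, -0.0, -2.142]
wrist_force: [-0.1, 0.2, -2.3]
opening: 0.3
```

Request:
{"method": "drive_tool", "body": {"delta_pos": [[0, 0.02, 0], [0, 0.02, 0]], "turn": [[0, 0, 0], [0, 0, 0]]}}

```text
clock: 47.55
tool_pos: [0.4492, -0.3375, 0.0555]
tcp_rot: [-1.57, -0.0, -2.142]
wrist_force: [-2.3, 2.3, 6.1]
opening: 0.297
```

Request:
{"method": "drive_tool", "body": {"delta_pos": [[0, 0, 0], [0, 0, 0], [0, 0, 0], [0, 0, 0], [0, 0, 0], [0, 0, 0]], "turn": [[0, 0, 0], [0, 0, 0], [0, 0, 0], [0, 0, 0], [0, 0, 0], [0, 0, 0]], "claw": 55}}

```text
clock: 48.3
tool_pos: [0.4489, -0.3372, 0.0544]
tcp_rot: [-1.571, 0.0, -2.142]
wrist_force: [0.3, 0.0, -0.3]
opening: 0.595
```

Request:
{"method": "drive_tool", "body": {"delta_pos": [[0, -0.5, 0], [0, -1.2, 0], [0, -2.2, 0], [0, -3.0, -0.2], [0, -3.69, -0.5], [0, -3.69, -0.5], [0, -3.69, -0.5]], "turn": [[0, 0, 0], [0, 0, 0], [0, 0, 0], [0, 0, 0], [0, 0, 0], [0, 0, 0], [0, 0, 0]]}}

```text
clock: 49.18
tool_pos: [0.4276, -0.3234, 0.2376]
tcp_rot: [-1.572, 0.001, -2.142]
wrist_force: [-0.2, -0.1, -0.8]
opening: 0.598
```

```bash
python3 - <<'E'
from h import *
goto([.50,.0,.22],-1.571)
im,i=snap("wrist","w20")
hsv=cv2.cvtColor(im,cv2.COLOR_BGR2HSV)
m=cv2.inRange(hsv,(0,0,170),(180,60,255));m[:, :240]=0;m[:,340:]=0;m[270:]=0
cn=max(cv2.findContours(m,cv2.RETR_EXTERNAL,cv2.CHAIN_APPROX_NONE)[0],key=cv2.contourArea)[:,0,:]
P=ray(i,cn,.086)[:,:2]*1000
print(cv2.minAreaRect(P.astype(np.float32)))
E
```

```text
tcp [ 0.4276 -0.3234  0.2376] yaw [-1.572e+00  1.000e-03 -2.142e+00] t 49.17 F [-0.2 -0.1 -0.8] op 55.0
delta [-6.22  0.36 -2.28] turn [ 0.01 -5.46 -0.01]
((448.81842041015625, -336.61016845703125), (26.619972229003906, 161.24644470214844), 57.19707489013672)
```

View pics/w20.png

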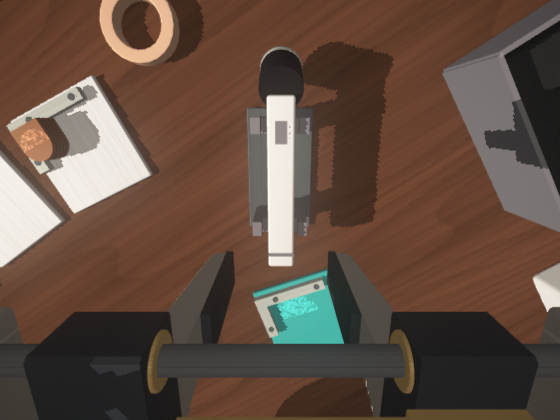

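```bash
python3 - <<'E'
from h import *
goto([.545,.26,.16],-1.571)
E
```

```text
tcp [ 0.4274 -0.3231  0.237 ] yaw [-1.574e+00  1.000e-03 -2.142e+00] t 49.23 F [-0.5  0.5 -0.7] op 54.8
delta [-11.08   1.56  -4.33] turn [ 0.02 -5.46 -0.02]
```

Request:
{"method": "drive_tool", "body": {"delta_pos": [[-11.08, 0, -4.33], [-11.08, 0, -4.33], [-11.08, 0, -4.33], [-11.08, 0, -4.33], [-11.08, 0, -4.33], [-11.08, 0, -4.33], [-11.08, 0, -4.33], [-11.08, 0, -4.33], [-11.08, 0, -4.33], [-11.08, 0.7, -4.33], [-11.08, 1.56, -4.33], [-11.08, 1.56, -4.33]], "turn": [[0, -5.46, 0], [0, -5.46, 0], [0, -5.46, 0], [0, -5.46, 0], [0, -5.46, 0], [0, -5.46, 0], [0, -5.46, 0], [0, -5.46, 0], [0, -5.46, 0], [0, -5.46, 0], [0, -5.46, 0], [0, -5.46, 0]]}}

```text
clock: 50.72
tool_pos: [0.5415, 0.2589, 0.1548]
tcp_rot: [-1.582, -0.003, -1.57]
wrist_force: [-0.2, -0.2, -0.2]
opening: 0.598
```

```bash
python3 - <<'E'
from h import *
goto([.55,.42,.14],-1.571)
im,i=snap("wrist","w21")
u,v=proj(i,[pp(OL,20,12,38)]).astype(int)[0];print(u,v)
cv2.imwrite("pics/w21z.png",cv2.resize(im[max(v-90,0):v+90,u-110:u+110],None,fx=3.3,fy=3.3,interpolation=cv2.INTER_CUBIC))
E
```

```text
tcp [0.5415 0.2589 0.1548] yaw [-1.582 -0.003 -1.57 ] t 50.73 F [-0.2 -0.2 -0.2] op 55.0
delta [-3.22  0.29  0.18] turn [0.11 0.01 0.03]
380 133
```

View pics/w21z.png

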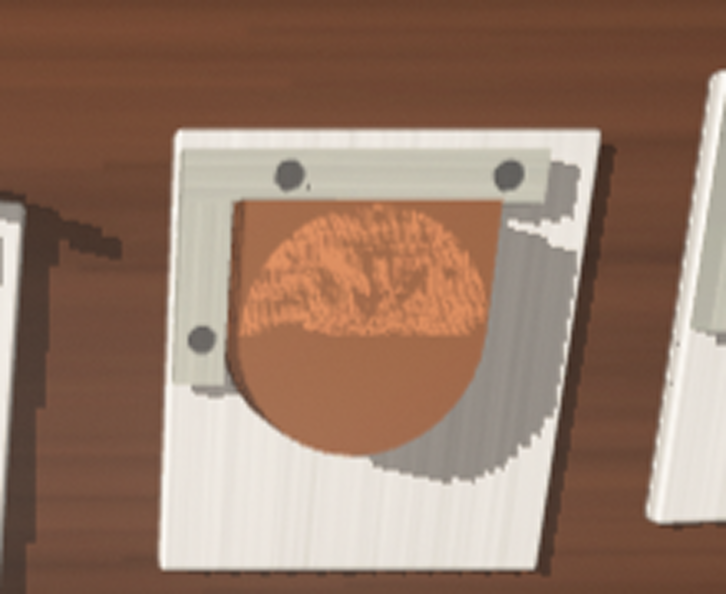

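Request:
{"method": "drive_tool", "body": {"delta_pos": [[-1.2, 0, 0.18], [-2.4, 0, 0.18], [-3.2, 0, 0.18], [-3.2, 0, 0.18], [-3.2, 0, 0.18]], "turn": [[0, 0, 0], [0, 0, 0], [0, 0, 0], [0, 0, 0], [0, 0, 0]]}}

```text
clock: 51.4
tool_pos: [0.5552, 0.4185, 0.1623]
tcp_rot: [-1.569, 0.0, -1.571]
wrist_force: [-0.1, -0.4, -0.5]
opening: 0.6
```

```bash
python3 - <<'E'
from h import *
goto([.55,.42,.14],-1.571)
im,i=snap("wrist","w22")
u,v=proj(i,[pp(OM,20,12,38)]).astype(int)[0];print(u,v)
cv2.imwrite("pics/w22z.png",cv2.resize(im[max(v-90,0):v+90,u-110:u+110],None,fx=3.3,fy=3.3,interpolation=cv2.INTER_CUBIC))
im,i=snap("scene","s22");cv2.imwrite("pics/s22z.png",cv2.resize(im[130:330,190:450],None,fx=3,fy=3,interpolation=cv2.INTER_CUBIC))
E
```

```text
tcp [0.5552 0.4185 0.1623] yaw [-1.569  0.    -1.571] t 51.4 F [-0.1 -0.4 -0.5] op 55.2
delta [-0.03  0.45 -0.11] turn [-0.02 -0.   -0.  ]
370 166
```

View pics/w22z.png

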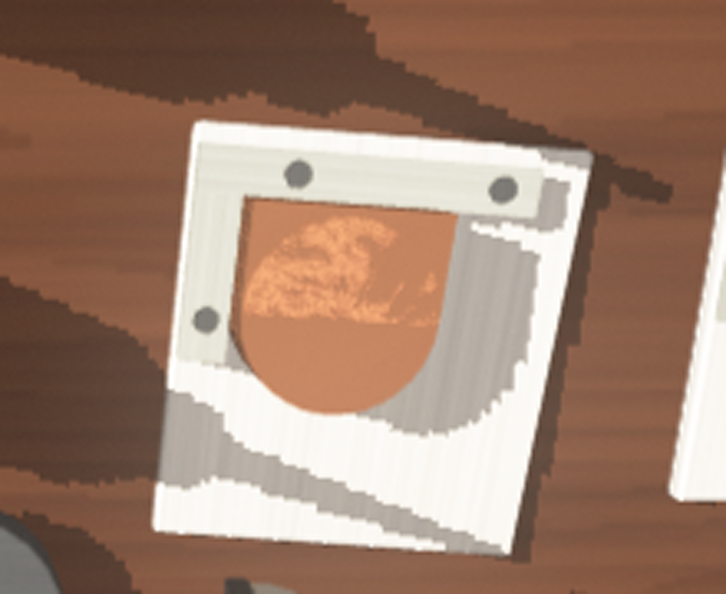

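View pics/s22z.png

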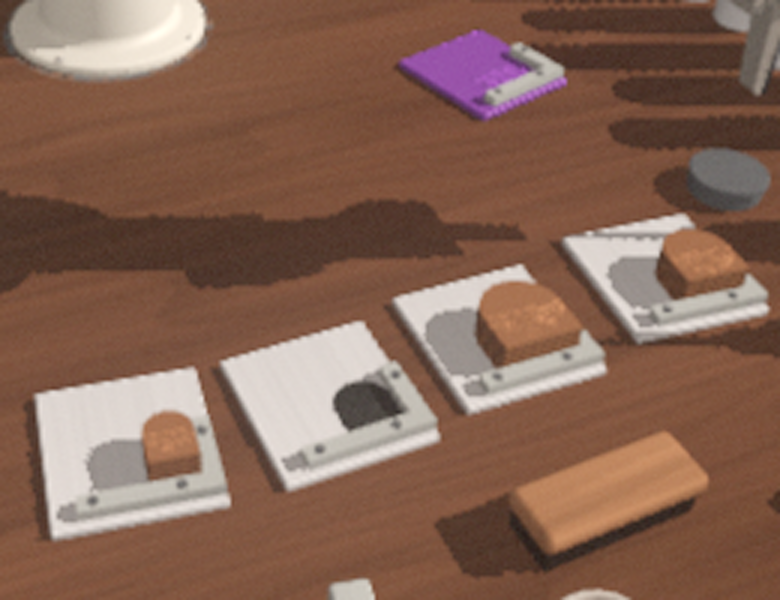

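```bash
python3 - <<'E'
from h import *
s=r.read_state();print(s["clock"],s["wrist_force"].round(1),s["tool_pos"].round(3))
print(r.job_done())
E
```

```text
51.5 [ 0.8 -0.5  0.6] [0.555 0.418 0.162]
the job is handed in; nothing more can be done
None
```

I handed the job in at 51.5 s; no verdict is reported. I found three heels on the bench: the largest, second-largest and smallest. The 46 mm heel was absent, so its plate stays empty.

- **Heels:** I set each heel on its own plate and pushed it against both stops. The side-stop push reached about 10–14 N on every heel; the rear-stop push was about 4–8 N. When I first let go of the second-largest, its side contact wasn't certain, so I pushed it again with closed fingers until it was firm.
- **Curing:** I held the lamp steady for 3 s or more on the largest, then the second-largest, then the smallest. I aimed by calculation at a 7 cm lens distance; pictures showed the head lined up with each heel. The beam spot itself was never visible to check.
- **Lamp:** It is back in its cradle, head the same way, with the handle within about 2 mm of where it started.

**Last checks:**
- Close views of the largest and second-largest, taken from the left at the end, showed no gap at either stop. The smallest showed the same right after I placed it, and later views showed it unmoved.
- The tin, tape roll and brush stood where they started.
- I saw no heel get knocked.

**Readings that disagreed:**
- The wrist and top cameras differed by about 3 mm on the plate positions.
- Plate edges fitted from the wrist picture put the largest and second-largest heels 2–3 mm off the side stop. The black inlay on the largest plate showed the same shift, so I took it as fitting bias and relied on the contact forces and close views.

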